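# Load a cutting die into the indexing die wheel

### The arm

A 7-joint arm with a two-finger parallel gripper is mounted at the origin on a cart in front of the work surface, level with it; the furniture and walls round the work are solid. World frame = base frame: x ahead of the robot, y to its left, z up, the work surface at z = 0. Lengths are in mm, angles in rad, forces in N, time in s.
With the tool pointing down it reaches from about 400 to 850 mm from the base axis. Payload 4.5 kg.
Tool frame: the origin (TCP) lies at the very end of the fingers, on their centre line; the grasp point (between the pads) lies 19 mm behind it; z points along the fingers, y is the direction in which the jaws open and shut (so a half turn about z gives the same grasp; the last joint's range is limited). The gripper opens to 85 mm and grips with 20 to 120 N. Pads are 22 mm wide; open, the fingers measure 114 mm over their backs; the gripper's body (76 mm by 85 mm) begins 54 mm behind the grasp point. The pads swing forward as they close: fully open they stand 13 mm farther back than shut.
Start: joints at [1.183, 0.689, -0.195, 1.565, 0.157, 0.902, -0.215], TCP at [255.908, -570.233, 231.317] pointing down, gripper open.
Joint ranges: [-3.01, 3.01], [-0.46, 2.08], [-1.47, 1.51], [0.13, 2.56], [-1, 4.14], [0.04, 2.09], [-2.66, 2.66]. Speed limits (rad/s): [2.57, 2.57, 3.14, 3.14, 3.14, 3.14, 3.14].

### API

Orientations are given as a rotation vector (axis times angle).
In Python, from cell import get_obs, viewer, env gives the robot as it stands.
- The arm moves only by the shell command python3 -m jog 'ROWS' [OPENING] [FORCE]. ROWS is JSON, a list that holds one entry, the list of rows, each a list of 4 numbers: the shift along the world's x, y, z in mm, then the turn about the world's z in degrees. In form: [[[x, y, z, roll], ...]]. A call has 1 to 10 rows; each row is the pose to reach, as a shift and turn from the pose measured when the call began; what a row does not reach only later rows make up. A row lasts 1/10 s, in which the tool goes at most 50 mm and 8.59 degrees, less where a joint would pass 70% of its speed; a pose out of reach is approached as far as the arm can. A call with a gripper value outside its range is refused whole. OPENING is the finger opening in mm, from 0 to 85.4, set as the call begins (- or left out, the last holds). The fingers move at their own pace and stop on an object; FORCE is the grip in N (left out, the last holds). Time passes only in rows, so rows that repeat a pose let the fingers close. It gives the time, the measured TCP pose, the force and the opening at its end, in the units of the state.
- get_obs(): the state, without advancing time (a new reading comes with each control period).
- viewer.get_image(name): name is "scene" or "top"; returns the picture (420x560x3 uint8, red, green, blue); there is no depth.
- viewer.calibration(name): a dict with "camera_matrix" (3x3 intrinsics, pixels), "k1" (the pictures are not rectified: a ray, as slopes to the right and down, at radius r is drawn at 1 + k1 r^2 times it, then the intrinsics apply), "rvec" (rotation vector, rad) and "tvec" (3), from world to camera coordinates, as OpenCV has them. Camera axes: x right, y down, z forward; pixel columns grow to the right and rows downward; lengths in mm; the calibration is good to about 2 mm. A picture is of the moment at which its call begins. calibration takes no time and is no camera call.
- env.job_done(): hands the job in, once; it reports no verdict.
Trained networks look in the newest picture that a camera, given by its name, has taken for a name from the list of things; names that differ only in an ending like _2 or _b are one class to them, and where a whole thing is asked for, a point or a joint stands for the part that bears it (a point fixed in the world has none). Each returns a list of dicts, best first, with "p" (0 to 1); they miss things now and then, are a little off and sometimes report something else, mostly with a low value. They report only what shows in the picture. A call takes as long as a camera call. They do not tell look-alikes from the thing itself.
- viewer.trace(camera, name): "pixels" (420x560 bool, what is visible of it) and "extent" ([left, top, width, height] in pixels, round what is visible of it).
The state is a dict: "time_s": time; "joint_positions": joint angles; "qvel": joint speeds; "tau": joint torques, N m; "position": TCP position; "tool_rot": TCP orientation; "wrist_force": force on the tool from outside, world axes, zero at the start; "wrist_torque": the same for the moment, N m; "gripper_width": finger opening in mm.
Only numpy, scipy, OpenCV 4.12 (cv2) and the standard library are available. Lean on these libraries where they do the work, as an engineer would, in place of code of your own. Each camera call takes 0.05 s, during which the arm holds its last target.

### The job

Lift the light grey trapezoid cutting die up and off its hook and set it down upright, wide end down, in the loading channel of the die changer, and let go of it. Then push it along the channel, without lifting it, into the empty pocket of the wheel until it is fully home, and turn the wheel clockwise (seen from above) by exactly one click, so that the next empty pocket faces the channel; the black posts on the wheel are there to push it round by. Leave the oval die on its hook and the two dies already in the wheel standing in their pockets.

Things in the scene. Friction and masses are not known exactly. Their poses are not given: they have to be found in the camera images.
- trap_center (a point): centre of the light grey trapezoid cutting die (ring of 3 mm steel strip): 90 mm long, 30 mm thick, 0.16-0.26 kg. x axis: lengthwise to the narrow end, always up; y: across the width; z: through the thickness. Width 62 mm at 30 mm below the centre, 56 at it, 51 at 22 mm above. Flat wide end. Ring open for the hook from 7 to 40 mm above the centre
- oval_center (a point): bystander: centre of a dark grey oval cutting die, 105 x 66 x 30 mm, on the other hook of the rack; its x axis points up
- notch_center (a point): bystander: centre of a dark grey notched cutting die, 120 x 48 x 30 mm, standing on end in the first wheel pocket clockwise of the gate
- bottle_center (a point): bystander: centre of a brown bottle-shaped cutting die, 130 x 50 x 30 mm, standing on end in the second wheel pocket clockwise of the gate
- notch_pocket (a point): point of the wheel at which the notched die's centre stands; turns with the wheel
- bottle_pocket (a point): point of the wheel at which the bottle-shaped die's centre stands; turns with the wheel
- die_rack: wooden die rack, fixed: foot board 16 mm thick, and back board 190 mm wide, top 165 mm above the work surface. Origin on the work surface under the middle of the back board's front face; z up. Two steel hooks stick out of that face along the rack's -x, at rack y = +60 and -60 mm; the trapezoid die may hang on either, its width along the rack's y, its middle 45 mm in front of the face
- hook_a (a point): on top of the hook at rack y = +60 mm, 45 mm in front of the back board, 150 mm above the work surface; axes as the rack. A hook is a level double wire, 16 mm wide over all, running along -x under the top strip of the die's ring; at its end, 78 mm from the board, it turns up by 12 mm. Lift the die at least 15 mm, then draw it along the rack's -x by 55 mm or more to clear the hook
- hook_b (a point): the same point of the like hook at rack y = -60 mm
- changer_base: die changer, fixed: round grey base plate 272 mm across, its lip 18 mm high, carries the wheel. Origin on the work surface under the wheel's axis, z up, y axis out along the loading channel. The wheel has six pockets, radial slots 60 degrees apart; at the start the empty gate pocket lies along +y, facing the channel. A low steel keeper rail (top 38 mm up, 123 mm from the axis) runs from the gate clockwise
- channel (a point): middle of the loading channel's smooth white floor (friction 0.3), 178 mm from the wheel's axis, 24.5 mm above the work surface; axes as the base. The channel runs 121 to 214 mm from the axis, open above and at its outer end. Side walls 18 mm above the floor, 56 mm apart at the outer end, narrowing to 34 mm at the gate: the die's thickness goes across, its width along it
- gate_pocket (a point): where the trapezoid die's centre stands when fully home in the gate pocket: 79 mm from the axis, 69 mm above the work surface. Turns with the wheel; y points out of the pocket, z up. Slot 34 mm wide, walls 42 mm above the work surface, deck 24 mm; open above and outward. The hub (radius 48 mm, top 84 mm up, flaring 6 degrees like the die's side) stops the die at the inner end
- index_post (a point): one of six black upright posts on the wheel, by which it is turned; at the start on the changer's -x side, midway between two empty pockets. Point on the post's centre line, 95 mm from the axis and 69 mm above the work surface; post 14 mm thick, 16 mm at the head, its top 99 mm above the work surface. Turns with the wheel
- wheel (a joint): angle of the wheel, 0 at the start, growing clockwise seen from above. A sprung roller on its lobed rim holds it at every 60 degrees (1.047 rad): 3 to 7 N at a post, along the circle, moves it out of a rest; past half-way (30 degrees) it runs on by itself into the next rest
Not all that is in view belongs to the job. What is shaped like the part that bears bottle_center but pink is not meant. What is shaped like the part that bears trap_center but pink is not meant.

How it is judged:
By the outcome, as a careful person would: the job done as asked, in the order asked, and still so for the second after the job is handed in, with the robot touching nothing.
It also fails if it takes over 61 s, if anything falls off the work surface, if the arm or the gripper's body presses on something with over 40 N, if the wrist force passes 120 N, or if a joint passes its speed limit or range.

## Working session

There is one attempt and no reset: what is moved stays moved. The work goes in short steps, Python scripts to look and compute and a shell command to move; the robot and the scene stay as the last step left them, time stands still between calls to the robot, and variables do not carry over. Pictures are saved under pics/ and viewed, and the job is handed in when it is done.

```bash
ls; mkdir -p pics; python3 - <<'E'
from cell import get_obs, viewer, env
import cv2
print(get_obs())
for n in ("scene","top"):
    im=viewer.get_image(n); cv2.imwrite(f"pics/{n}0.png",im[:,:,::-1]); print(n,viewer.calibration(n))
E
```

```text
pics
{'time_s': 0.0, 'joint_positions': array([ 1.18280458,  0.69001067, -0.19450414,  1.56636615,  0.15731461,
        0.90247144, -0.21509956]), 'qvel': array([-2.05876597e-03,  6.17502121e-04,  2.25071527e-03,  3.45334694e-04,
       -7.88364254e-04, -9.47894423e-05, -6.09897193e-04]), 'tau': array([ 1.68946890e-04, -5.39608848e+01, -1.26642454e+00, -1.58542192e+01,
        9.17358004e-03,  9.47727647e-03,  8.44846454e-06]), 'position': array([ 255.55107644, -569.65074255,  230.46124059]), 'tool_rot': array([-3.07021191e+00, -6.57411444e-01,  8.36314113e-04]), 'wrist_force': array([ 0.92325426, -0.04756561, -0.0119875 ]), 'wrist_torque': array([-0.01698022, -0.04440074,  0.01482113]), 'gripper_width': 85.27907275762675}
scene {'camera_matrix': array([[434.43577755,   0.        , 273.94721767],
       [  0.        , 434.43577755, 212.82901182],
       [  0.        ,   0.        ,   1.        ]]), 'k1': -0.1276442183801622, 'rvec': array([ 1.07745226, -2.27144145,  1.13039199]), 'tvec': array([346.15444565, 294.38261073, 839.38628804])}
top {'camera_matrix': array([[433.83914494,   0.        , 277.71105539],
       [  0.        , 433.83914494, 211.1960357 ],
       [  0.        ,   0.        ,   1.        ]]), 'k1': 0.03552554037027705, 'rvec': array([ 1.74847279, -2.37581681,  0.35747019]), 'tvec': array([ 163.05441729,  459.01241519, 1003.91437389])}
```

View pics/scene0.png

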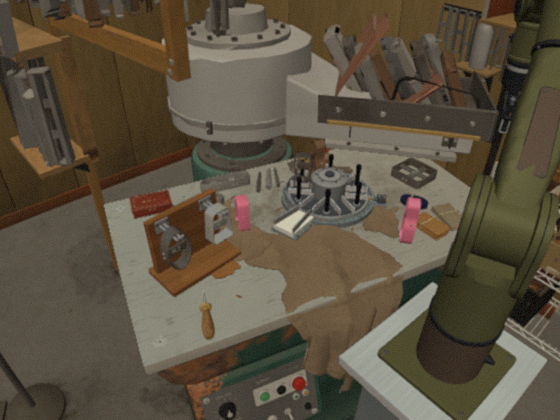

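View pics/top0.png

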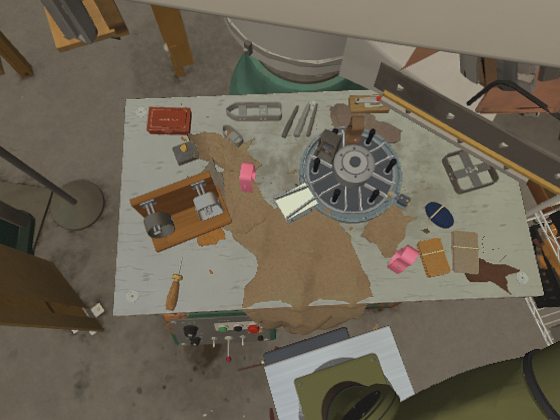

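```bash
cat > h.py <<'E'
import numpy as np, cv2
from cell import get_obs, viewer, env
def proj(cam,P):
    c=viewer.calibration(cam); K=c["camera_matrix"]; R=cv2.Rodrigues(c["rvec"])[0]
    X=np.atleast_2d(P)@R.T+c["tvec"]; s=X[:,:2]/X[:,2:]; r2=(s**2).sum(1,keepdims=True)
    s=s*(1+c["k1"]*r2); return s*[K[0,0],K[1,1]]+K[:2,2]
def ray(cam,uv):
    c=viewer.calibration(cam); R=cv2.Rodrigues(c["rvec"])[0]
    d=np.array([c["k1"],0,0,0,0.]); s=cv2.undistortPoints(np.array([[uv]],float),c["camera_matrix"],d).ravel()
    o=-R.T@c["tvec"]; v=R.T@np.array([s[0],s[1],1]); return o,v/np.linalg.norm(v)
def atz(cam,uv,z):
    o,v=ray(cam,uv); return o+v*(z-o[2])/v[2]
def tri(obs):
    A=np.zeros((3,3));b=np.zeros(3)
    rs=[ray(c,u) for c,u in obs]
    for o,v in rs:
        M=np.eye(3)-np.outer(v,v);A+=M;b+=M@o
    p=np.linalg.solve(A,b); return p,[np.linalg.norm((np.eye(3)-np.outer(v,v))@(p-o)) for o,v in rs]
def crop(cam,box,name,s=4,im=None,marks=()):
    if im is None: im=viewer.get_image(cam)
    im=im[:,:,::-1].copy(); x,y,w,h=box
    k=cv2.resize(im[y:y+h,x:x+w],None,fx=s,fy=s,interpolation=cv2.INTER_CUBIC)
    for m in marks:
        p=proj(cam,m)[0]; q=tuple(int(round(t)) for t in ((p+.5-[x,y])*s)); cv2.drawMarker(k,q,(0,255,0),cv2.MARKER_CROSS,10,1)
    cv2.imwrite(name,k)
E
python3 - <<'E'
from h import *
crop("scene",(140,150,130,140),"pics/s1.png",4)
crop("scene",(260,140,130,110),"pics/s2.png",5)
crop("top",(125,160,130,95),"pics/t1.png",6)
crop("top",(270,110,150,110),"pics/t2.png",5)
for cam in ("scene","top"):
    for n in ("trap_center","oval_center","die_rack","changer_base","wheel","notch_center","bottle_center"):
        for d in viewer.trace(cam,n)[:4]:
            ys,xs=np.nonzero(d["pixels"]); print(cam,n,round(d["p"],2),d["extent"],xs.mean().round(1),ys.mean().round(1),len(xs))
E
```

```text
scene trap_center 0.86 [205.2, 201.7, 33.2, 42.7] 217.7 222.9 870
scene trap_center 0.68 [229.5, 194.6, 20.9, 37.3] 241.3 212.1 475
scene oval_center 0.66 [159.2, 225.4, 36.0, 46.3] 175.5 248.2 847
scene die_rack 0.57 [143.9, 190.7, 97.9, 106.5] 188.1 243.3 5195
scene changer_base 0.94 [271.8, 152.1, 114.4, 84.6] 324.6 200.8 5174
scene wheel 0.6 [285.2, 153.4, 82.5, 66.3] 329.7 193.0 3194
scene notch_center 0.59 [295.1, 150.5, 17.5, 39.2] 301.6 168.5 398
scene notch_center 0.56 [142.6, 189.1, 98.1, 105.7] 187.7 243.0 4984
scene notch_center 0.15 [290.4, 155.0, 77.1, 65.9] 329.5 192.9 3191
scene bottle_center 0.95 [311.6, 139.4, 12.0, 33.0] 317.5 154.5 407
scene bottle_center 0.7 [399.9, 200.7, 20.3, 43.5] 409.5 220.3 651
top trap_center 0.74 [236.9, 162.7, 19.3, 28.5] 246.5 176.6 401
top trap_center 0.62 [193.9, 193.8, 31.2, 28.0] 207.0 205.7 486
top oval_center 0.83 [143.4, 211.8, 29.9, 24.5] 159.3 224.6 630
top die_rack 0.79 [131.5, 170.8, 100.5, 82.3] 182.2 209.0 3813
top die_rack 0.22 [314.4, 131.4, 25.3, 30.6] 327.3 146.6 565
top changer_base 0.91 [272.3, 126.0, 136.2, 97.3] 346.5 181.6 8201
top wheel 0.84 [307.9, 126.2, 88.7, 88.8] 353.1 176.5 5041
top wheel 0.18 [316.0, 131.7, 25.3, 30.3] 327.2 146.3 596
top notch_center 0.88 [317.1, 131.0, 22.1, 32.2] 327.4 146.2 544
top bottle_center 0.95 [344.5, 113.8, 19.2, 32.4] 353.8 130.2 482
top bottle_center 0.76 [390.3, 244.8, 28.9, 28.4] 402.8 258.5 496
```

```bash
python3 - <<'E'
import cv2
for n in ("s1","s2","t1","t2"): print(n,cv2.imread(f"pics/{n}.png").shape)
E
```

```text
s1 (560, 520, 3)
s2 (550, 650, 3)
t1 (570, 780, 3)
t2 (550, 750, 3)
```

View pics/s1.png

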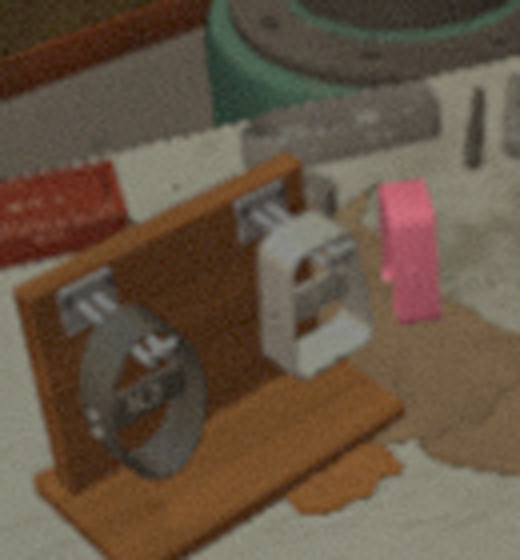

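View pics/s2.png

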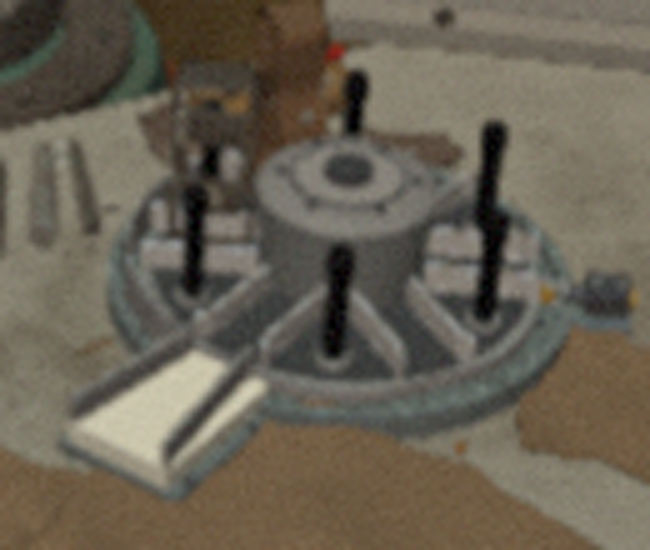

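View pics/t1.png

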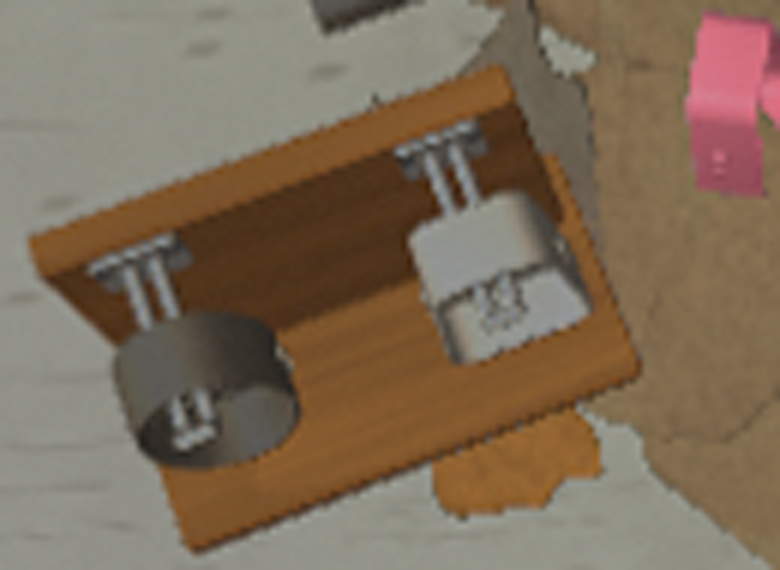

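View pics/t2.png

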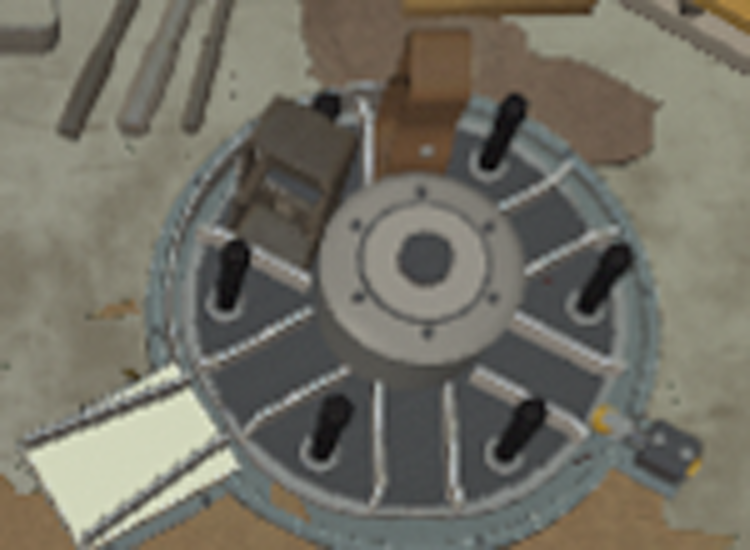

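```bash
cat > fitc.py <<'E'
from h import *
from scipy.optimize import least_squares
T=lambda p:(270+p[0]/5-.5*0,110+p[1]/5)
S=lambda p:(260+p[0]/5,140+p[1]/5)
top=[T(p) for p in [(515,103),(622,255),(540,408),(340,406),(236,250)]]
sce=[S(p) for p in [(197,195),(340,255),(492,222),(495,131),(357,80)]]
# posts by index in changer frame angle 60k ; find association
def posts(p):
    x,y,t=p; a=t+np.arange(6)*np.pi/3
    return np.c_[x+95*np.cos(a),y+95*np.sin(a),np.full(6,96.)]
def res(p,full=False):
    P=posts(p); out=[]
    for cam,obs in (("top",top),("scene",sce)):
        q=proj(cam,P)
        for o in obs:
            d=q-o; out.append(d[np.argmin((d**2).sum(1))])
    return np.array(out).ravel()
c0=atz("top",T((425,258)),84); print(c0)
best=None
for t in np.radians(np.arange(0,60,10)):
    r=least_squares(res,[c0[0],c0[1],t])
    if best is None or r.cost<best.cost: best=r
x,y,t=best.x; print(x,y,np.degrees(t),best.cost); print(best.fun.reshape(-1,2).round(1))
ch=[atz("top",T(q),24.5+18) for q in [(22,445),(80,545)]]; m=np.mean(ch,0); print(ch, np.degrees(np.arctan2(m[1]-y,m[0]-x)), np.hypot(m[1]-y,m[0]-x))
E
python3 fitc.py
```

```text
[ 548.88015266 -203.90955501   84.        ]
546.8137700622334 -203.22890026527242 12.214165626366484 1.751920852132684
[[ 0.2  0.1]
 [-0.2 -0.2]
 [-1.1  0.2]
 [-0.2  0.3]
 [ 0.5  0.2]
 [-0.3 -0.3]
 [ 0.2 -0.2]
 [ 0.9 -0.7]
 [-0.  -0.3]
 [-0.1 -0.4]]
[array([527.57799994,  15.16102297,  42.5       ]), array([468.22698907,   2.9792002 ,  42.5       ])] 102.97391008859677 217.86046752195904
```

```bash
cat > fitr.py <<'E'
from h import *
from scipy.optimize import least_squares
T=lambda p:(125+p[0]/6,160+p[1]/6)
S=lambda p:(140+p[0]/4,150+p[1]/4)
# two-cam triangulation of board top front corners, foot front corners
L=tri([("top",T((45,274))),("scene",S((22,293)))]); R=tri([("top",T((516,102))),("scene",S((299,163)))])
FL=tri([("top",T((195,550))),("scene",S((118,560)))]); FR=tri([("top",T((638,368))),("scene",S((403,405)))])
for q in (L,R,FL,FR): print(q[0].round(1),np.round(q[1],1))
for a in ((45,274),(516,102)): print(atz("top",T(a),165).round(1))
for a in ((22,293),(299,163)): print(atz("scene",S(a),165).round(1))
d=L[0]-R[0]; print(np.linalg.norm(d[:2]),np.degrees(np.arctan2(d[1],d[0])))
E
python3 fitr.py
```

```text
[567.4 335.3 168.7] [2.5 2.5]
[582.5 150.5 165.4] [1. 1.]
[491.8 337.7  25.3] [6.6 6.6]
[511.  136.3  15.8] [0.1 0.1]
[567.1 334.1 165. ]
[581.9 149.8 165. ]
[574.7 335.2 165. ]
[584.  150.7 165. ]
185.43790946193081 94.6824083165398
```

```bash
cat > ov.py <<'E'
from h import *
import sys
ox,oy,yaw=[float(a) for a in sys.argv[1:4]]; dx,dy,dz=[float(a) for a in sys.argv[4:7]]
tag=sys.argv[7]
t=np.radians(yaw); M=np.array([[np.cos(t),-np.sin(t),0],[np.sin(t),np.cos(t),0],[0,0,1]])
W=lambda p:M@np.array(p,float)+[ox,oy,0]
cyc=[]
cyc.append([W((0,95,165)),W((0,-95,165)),W((0,-95,16)),W((0,95,16))])
hw=lambda h:28-5.0/44*h
for s in (-15,15):
    cyc.append([W((-45+dx+s,-60+dy+a*hw(h),108+dz+h)) for a,h in ((1,45),(-1,45),(-1,-45),(1,-45))])
for hy in (60,-60): cyc.append([W((0,hy,150)),W((-78,hy,150)),W((-78,hy,162)),W((-78,hy,150))])
for cam,box,s in (("top",(125,160,130,95),6),("scene",(140,170,110,130),6)):
    im=viewer.get_image(cam)[:,:,::-1]; x,y,w,h=box
    k=cv2.resize(im[y:y+h,x:x+w],None,fx=s,fy=s,interpolation=cv2.INTER_CUBIC)
    for n,c in enumerate(cyc):
        q=((proj(cam,np.array(c))+.5-[x,y])*s).round().astype(int)
        cv2.polylines(k,[q.reshape(-1,1,2)],True,[(0,255,0),(0,0,255),(255,0,0),(0,255,255),(0,255,255)][n],1)
    k=cv2.resize(k,None,fx=min(1,600/k.shape[0]),fy=min(1,600/k.shape[0]))
    cv2.imwrite(f"pics/ov_{cam}_{tag}.png",k)
print("die",W((-45+dx,-60+dy,108+dz)))
E
python3 ov.py 575 242 4.7 0 0 0 a
```

```text
die [535.06762811 178.5145239  108.        ]
```

View pics/ov_top_a.png

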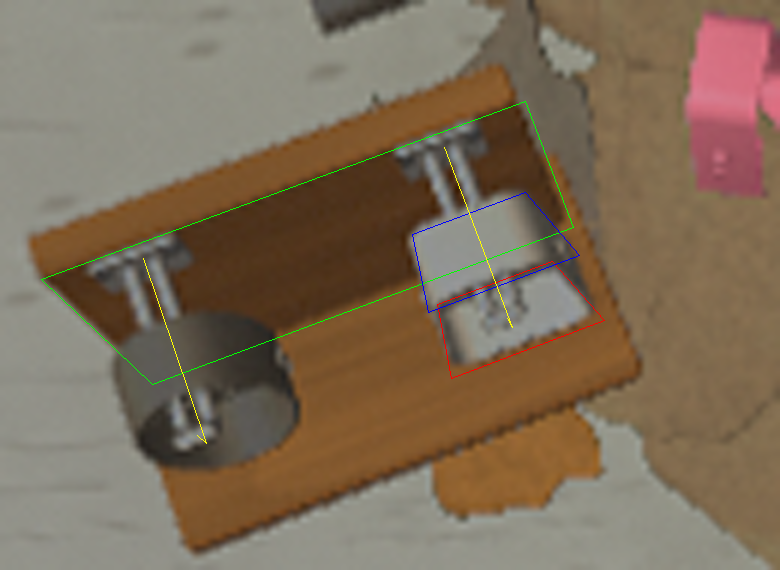

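View pics/ov_scene_a.png

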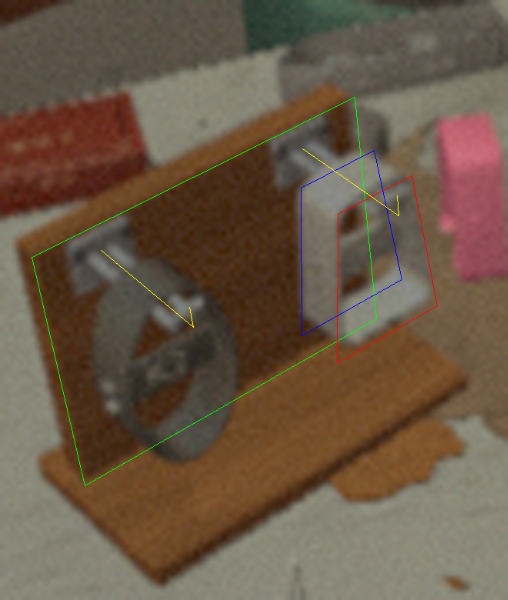

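```bash
python3 - <<'E'
from h import *
import cv2
a=viewer.get_image("scene"); 
for i in range(3): a=a.astype(float)+viewer.get_image("scene") 
crop("scene",(140,180,66,60),"pics/z1.png",10,im=(a/4).astype(np.uint8))
crop("scene",(180,180,66,60),"pics/z2.png",10,im=(a/4).astype(np.uint8))
a=viewer.get_image("top"); 
for i in range(3): a=a.astype(float)+viewer.get_image("top") 
crop("top",(185,165,50,60),"pics/z3.png",10,im=(a/4).astype(np.uint8))
E
```

```text
(no output)
```

View pics/z1.png

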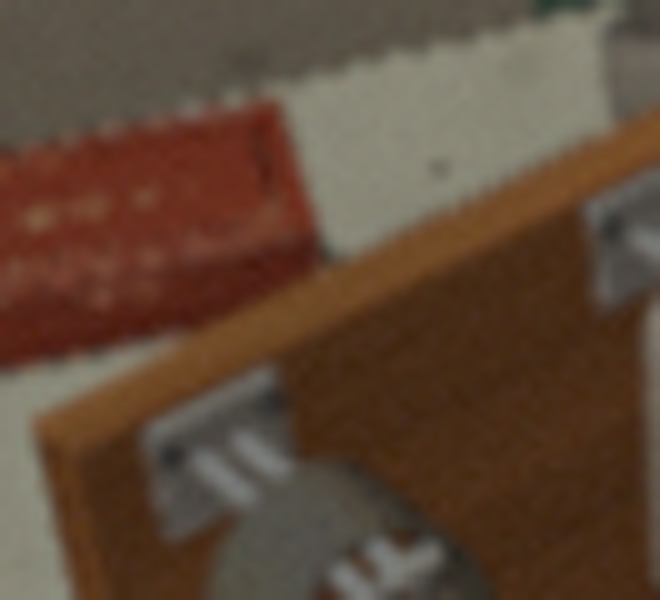

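View pics/z2.png

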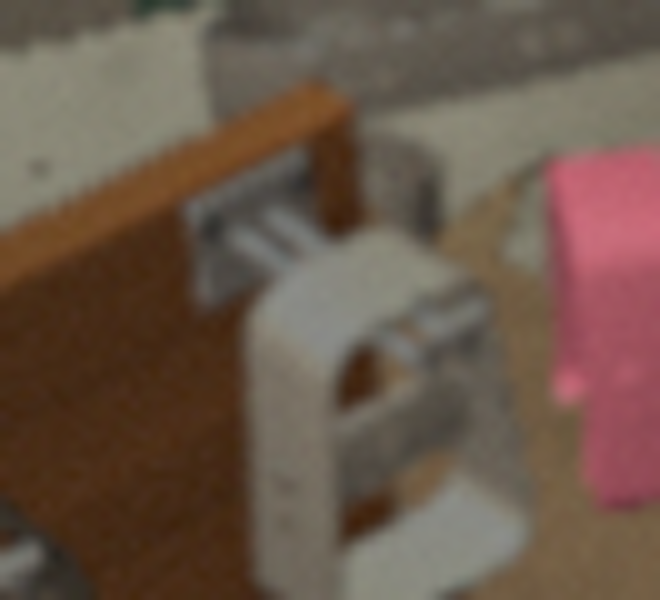

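View pics/z3.png

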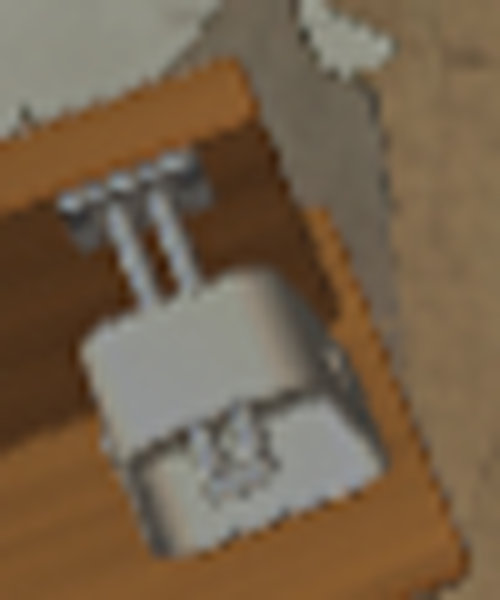

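```bash
cat > fit2.py <<'E'
from h import *
from scipy.optimize import least_squares
Z3=lambda p:(185+p[0]/10-.5,165+p[1]/10-.5); T=lambda p:(125+p[0]/6-.5,160+p[1]/6-.5)
Z1=lambda p:(140+p[0]/10-.5,180+p[1]/10-.5); Z2=lambda p:(180+p[0]/10-.5,180+p[1]/10-.5); S=lambda p:(140+p[0]/4-.5,150+p[1]/4-.5)
rack=[("top",T((47,275)),(0,95,165)),("top",Z3((258,125)),(0,-95,165)),("scene",Z1((75,452)),(0,95,165)),("scene",Z2((350,108)),(0,-95,165)),
 ("top",Z3((240,470)),(-78,-60,156)),("scene",Z2((450,310)),(-78,-60,158)),("top",T((197,435)),(-78,60,156)),("scene",Z1((410,550)),(-78,60,158))]
def fit(pts,x0,zf=False):
    def f(p):
        c,s=np.cos(p[2]),np.sin(p[2]); R=np.array([[c,-s,0],[s,c,0],[0,0,1]]); o=[p[0],p[1],p[3] if len(p)>3 else 0]
        return np.concatenate([proj(cam,R@np.array(P,float)+o)[0]-uv for cam,uv,P in pts])
    r=least_squares(f,x0,loss="soft_l1"); print(r.x[:2].round(1),np.degrees(r.x[2]).round(2),r.x[3:].round(1)); print(f(r.x).reshape(-1,2).round(1).tolist()); return r.x
fit(rack,[575,242,.08])
die=[("top",Z3((160,552)),(-15,33,-45)),("top",Z3((387,467)),(-15,-33,-45)),("top",Z3((213,423)),(-15,0,45)),("top",Z3((177,302)),(15,0,45)),
("scene",S((305,378)),(-15,33,-45)),("scene",S((371,340)),(-15,-33,-45)),("scene",Z2((408,326)),(-15,0,45)),("scene",Z2((312,265)),(15,0,45))]
fit(die,[535,180,.08,108])
E
python3 fit2.py
```

```text
[578.1 242.8] 5.55 []
[[-1.5, 0.0], [0.7, -2.3], [-1.2, 0.3], [0.4, -0.5], [0.6, 0.1], [0.1, 1.9], [0.7, -0.3], [-0.1, 2.3]]
[537.  179.9] 9.51 [108.4]
[[-0.6, 2.9], [1.2, -0.2], [0.9, -1.1], [-0.9, -0.2], [-3.0, 4.2], [0.6, 0.1], [-0.2, -1.0], [0.5, -0.1]]
```

```bash
python3 ov.py 577 243.5 6.5 0 0 0 b
```

```text
die [539.08145932 178.79154404 108.        ]
```

View pics/ov_top_b.png

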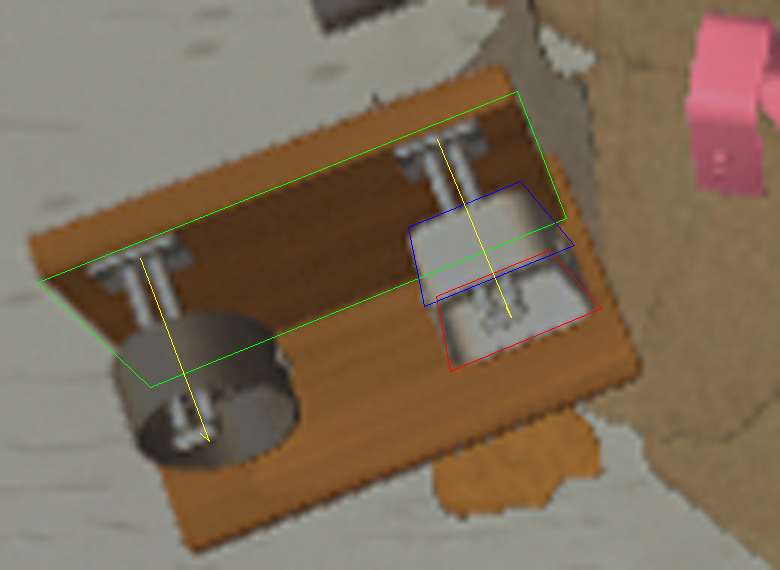

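View pics/ov_scene_b.png

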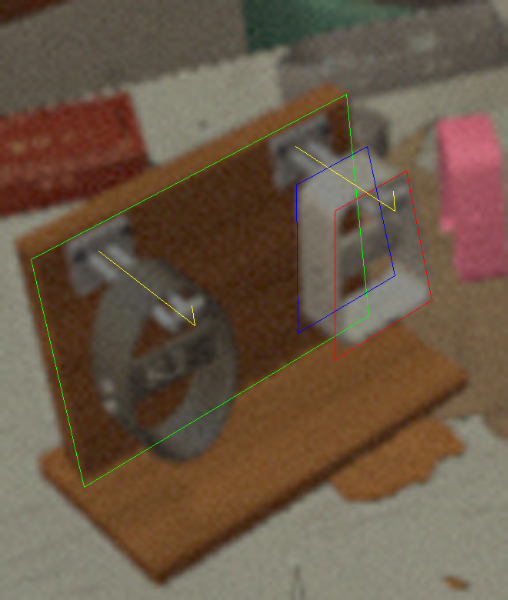

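```bash
python3 -m jog '[[[10,26,0,-2],[25,66,0,-4],[40,106,0,-6],[55,146,0,-8],[70,186,0,-10],[85,226,0,-12],[100,266,0,-14],[115,306,0,-16],[130,346,0,-18],[140,372,0,-19]]]'; python3 -c "
from h import *
o=get_obs();print(o['position'],o['tool_rot'],o['wrist_force'])"
```

```text
time_s: 2.6
position: [397.1, -195.0, 231.6]
tool_rot: [-3.137, -0.145, -0.002]
wrist_force: [0.4, 0.0, -0.1]
gripper_width: 85.7
[ 397.08540031 -195.03712647  231.56245182] [-3.13738534e+00 -1.45451791e-01 -1.60195078e-03] [ 0.41956959  0.04733709 -0.13419855]
```

```bash
python3 -m jog '[[[12,32,0,0],[28,75,0,0],[45,120,0,0],[62,165,0,0],[79,210,0,0],[96,255,0,0],[113,300,0,0],[128,340,-5,0],[138,366,-15,0],[141,374,-20,0]]]'; python3 - <<'E'
from h import *
o=get_obs();p=o['position'];print(p,o['tool_rot'])
for c,b in (("top",(150,140,120,110)),("scene",(150,120,120,130))): crop(c,b,f"pics/{c}_g1.png",5,marks=[p,p+[0,0,40]])
E
```

```text
time_s: 3.6
position: [538.4, 183.7, 210.9]
tool_rot: [-3.134, -0.154, -0.003]
wrist_force: [-0.2, -0.3, -0.1]
gripper_width: 85.1
[538.40771998 183.69995322 210.90224316] [-3.13436439e+00 -1.54176651e-01 -2.58603943e-03]
```

View pics/top_g1.png

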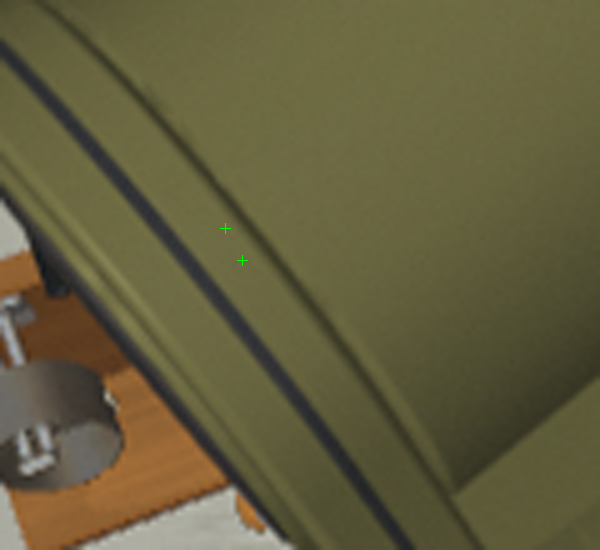

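View pics/scene_g1.png

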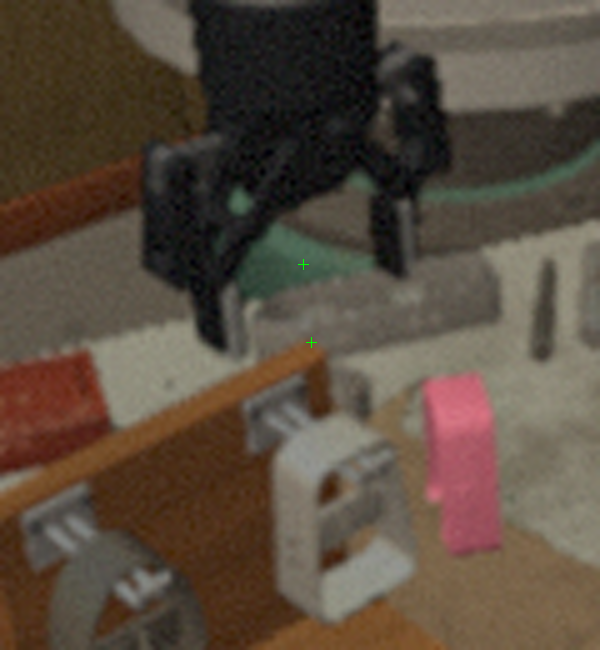

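```bash
python3 -m jog '[[[0,-4.5,0,0],[0,-4.5,-15,0],[0,-4.5,-35,0],[0,-4.5,-60,0],[0,-4.5,-82,0],[0,-4.5,-96,0],[0,-4.5,-103,0],[0,-4.5,-103,0]]]'; python3 - <<'E'
from h import *
o=get_obs();p=o['position'];print(p,o['tool_rot'])
for c,b in (("scene",(150,120,120,130)),): crop(c,b,f"pics/{c}_g2.png",5,marks=[p,p+[0,0,19]])
E
```

```text
time_s: 4.5
position: [537.2, 173.4, 107.5]
tool_rot: [3.137, 0.146, -0.003]
wrist_force: [-0.7, 1.1, 0.5]
gripper_width: 85.4
[537.22667544 173.37692254 107.5185244 ] [ 3.13748053e+00  1.45522307e-01 -2.74571707e-03]
```

View pics/scene_g2.png

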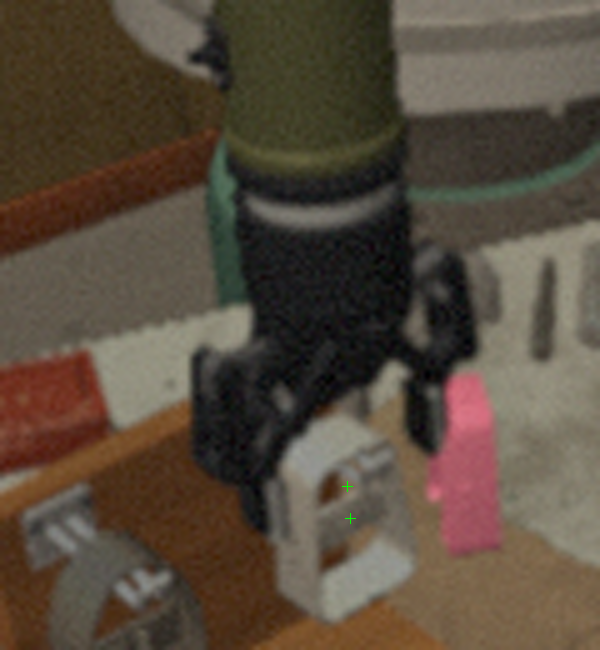

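```bash
python3 - <<'E'
from h import *
print(atz("top",(247,188),0),atz("top",(247,170),90),get_obs()['position'])
E
python3 -m jog '[[[0,3,0,0],[0,6,0,0],[0,6,0,0]]]'
```

```text
[592.53785436  71.85847953   0.        ] [605.12996499  62.33344226  90.        ] [537.74316155 173.99584663 108.17920854]
time_s: 4.85
position: [538.1, 181.0, 108.9]
tool_rot: [-3.137, -0.148, -0.002]
wrist_force: [-0.6, 0.3, 0.1]
gripper_width: 85.1
```

```bash
python3 -m jog '[[[0,0,0,0],[0,0,0,0],[0,0,0,0],[0,0,0,0],[0,0,0,0],[0,0,0,0]]]' 30 60;  python3 - <<'E'
from h import *
o=get_obs();p=o['position'];print(p,o['wrist_force'])
for c,b in (("scene",(150,120,120,130)),): crop(c,b,f"pics/{c}_g3.png",5,marks=[p,p+[0,0,19]])
E
```

```text
time_s: 5.45
position: [538.4, 181.1, 109.7]
tool_rot: [-3.137, -0.147, -0.003]
wrist_force: [-1.8, 0.0, 5.2]
gripper_width: 52.5
[538.36476441 181.07557622 109.66666693] [-1.83477942  0.02010863  5.20399053]
```

View pics/scene_g3.png

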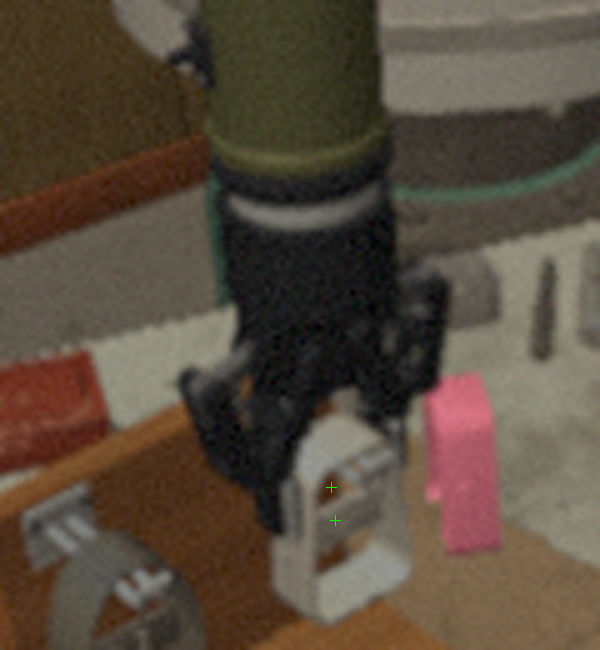

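```bash
python3 -m jog '[[[0,0,4,0],[0,0,9,0],[0,0,15,0],[0,0,20,0],[0,0,22,0],[0,0,22,0]]]';  python3 - <<'E'
from h import *
o=get_obs();p=o['position'];print(p,o['wrist_force'],o['wrist_torque'])
for c,b in (("scene",(150,120,120,130)),): crop(c,b,f"pics/{c}_g4.png",5,marks=[p,p+[0,0,19]])
E
```

```text
time_s: 6.1
position: [538.6, 181.2, 132.1]
tool_rot: [-3.137, -0.147, -0.004]
wrist_force: [0.2, -0.2, -2.5]
gripper_width: 52.7
[538.61576767 181.16183925 132.07953889] [ 0.23683202 -0.15827646 -2.49984337] [-0.01461878 -0.01862036 -0.01487151]
```

View pics/scene_g4.png

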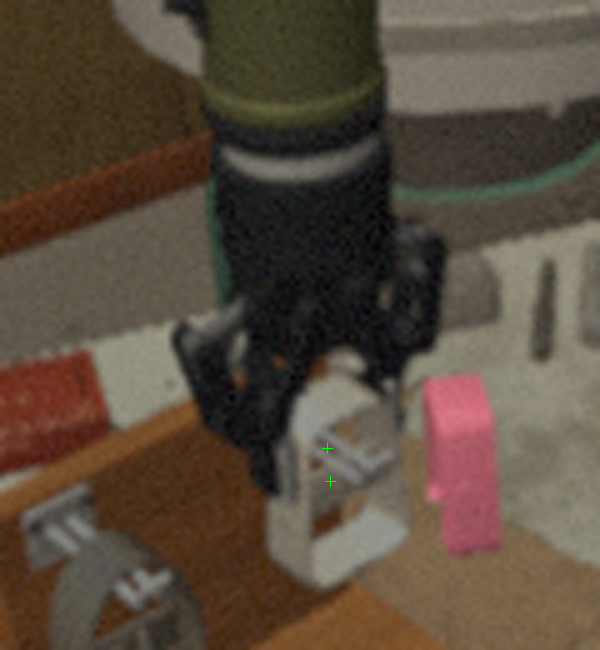

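```bash
python3 -m jog '[[[-8,-0.5,0,0],[-20,-1.5,0,0],[-35,-3,0,0],[-50,-4.5,0,0],[-62,-5.5,0,0],[-70,-6.5,0,0],[-72,-6.5,0,0]]]';  python3 - <<'E'
from h import *
o=get_obs();p=o['position'];print(p,o['wrist_force'],o['wrist_torque'])
for c,b in (("scene",(150,130,130,140)),): crop(c,b,f"pics/{c}_g5.png",4,marks=[p,p+[0,0,19]])
E
```

```text
time_s: 6.85
position: [465.0, 174.3, 131.7]
tool_rot: [-3.137, -0.148, -0.001]
wrist_force: [0.3, 0.3, -2.2]
gripper_width: 52.0
[464.96062252 174.32452425 131.70110711] [ 0.32908491  0.33089469 -2.18584885] [-0.02903228  0.06148873  0.00658538]
```

View pics/scene_g5.png

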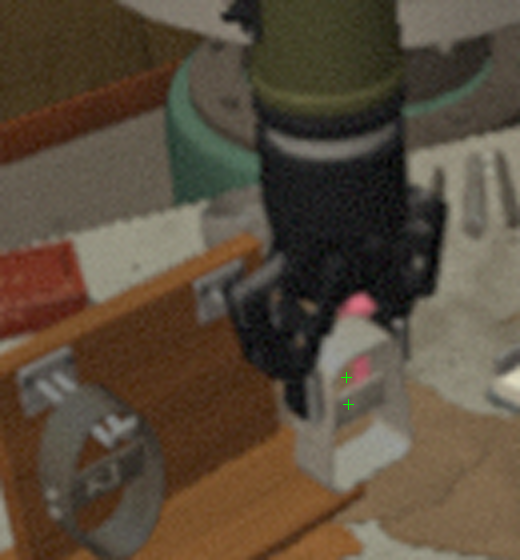

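```bash
python3 -m jog '[[[3,-12,0,0.5],[9,-40,0,1.5],[16,-72,0,3],[23,-105,0,4.5],[30,-138,0,5.5],[37,-170,0,6.5],[42,-194,0,7],[44,-203,0,7],[44,-203,0,7],[44,-203,-20,7]]]';  python3 - <<'E'
from h import *
o=get_obs();p=o['position'];print(p,o['tool_rot'],o['wrist_force'],o['wrist_torque'])
x,y,t=546.8,-203.2,np.radians(12.2)
ch=lambda lx,r,z: np.array([x+lx*np.cos(t)-r*np.sin(t), y+lx*np.sin(t)+r*np.cos(t), z])
m=[ch(0,178,24.5),ch(0,214,24.5),ch(28,214,42.5),ch(-28,214,42.5),ch(17,121,42.5),ch(-17,121,42.5)]
for c,b in (("scene",(230,120,130,130)),("top",(250,110,150,110))): crop(c,b,f"pics/{c}_g6.png",5 if c=="scene" else 5,marks=m)
E
```

```text
time_s: 7.9
position: [511.6, -27.5, 113.2]
tool_rot: [-3.121, -0.34, -0.01]
wrist_force: [0.7, -0.3, -2.4]
gripper_width: 52.4
[511.60424801 -27.50089438 113.21928444] [-3.12131319 -0.33976863 -0.01019278] [ 0.72869875 -0.26586287 -2.42596127] [ 0.04595533 -0.12360945  0.00964032]
```

View pics/scene_g6.png

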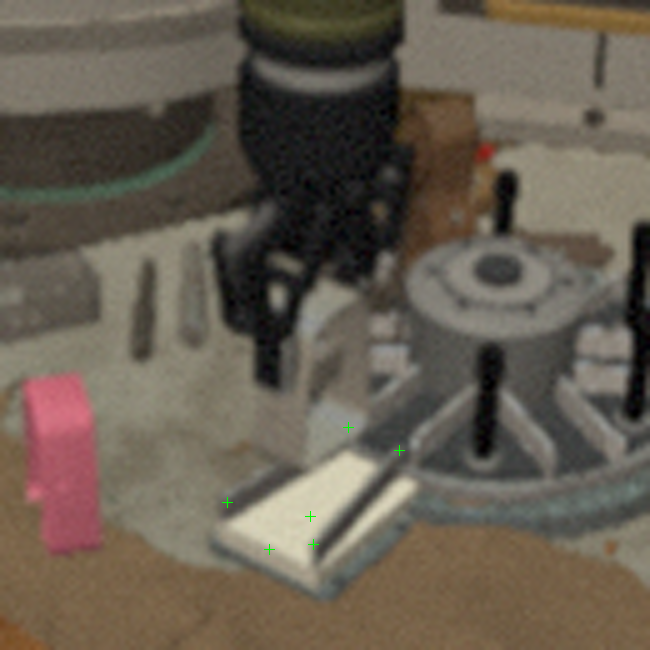

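View pics/top_g6.png

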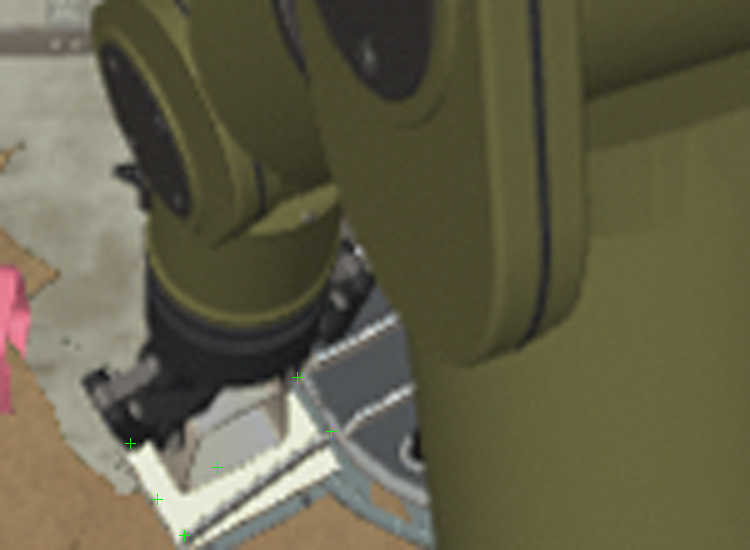

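```bash
python3 - <<'E'
from h import *
o=get_obs();p=o['position'];print(p,o['tool_rot'])
x,y,t=546.8,-203.2,np.radians(12.2)
def loc(P): d=P-np.array([x,y,0]); return np.round([d[0]*np.cos(t)+d[1]*np.sin(t), -d[0]*np.sin(t)+d[1]*np.cos(t), d[2]],1)
print(loc(p))
T=lambda q:(250+q[0]/5-.5,110+q[1]/5-.5); S=lambda q:(230+q[0]/5-.5,120+q[1]/5-.5)
for q in ((188,493),(285,440)): print("top",loc(atz("top",T(q),67)))
E
python3 -m jog '[[[-1,0,0,0],[-2,-0.5,-5,0],[-2,-0.5,-12,0],[-2,-0.5,-16,0],[-2,-0.5,-16,0]]]'
python3 - <<'E'
from h import *
o=get_obs();p=o['position'];print(p,o['tool_rot'])
for c,b in (("scene",(260,150,80,90)),("top",(260,160,80,70))): crop(c,b,f"pics/{c}_g7.png",6 if c=="scene" else 8)
E
```

```text
[508.14557325 -26.6245894  110.33435577] [-3.12009567 -0.34310199  0.00379935]
[ -0.5 180.8 110.3]
top [-16.  205.7  67. ]
top [-15.8 149.8  67. ]
time_s: 8.5
position: [505.8, -27.1, 93.8]
tool_rot: [-3.12, -0.343, 0.005]
wrist_force: [0.4, -0.0, -1.5]
gripper_width: 52.7
[505.81663754 -27.0695318   93.79462489] [-3.1200292  -0.3433277   0.00533883]
```

View pics/scene_g7.png

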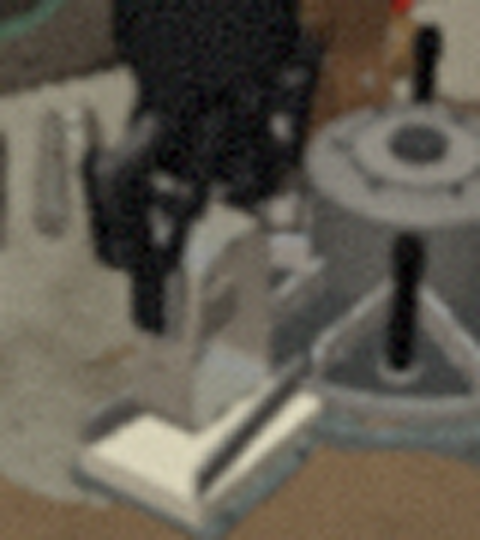

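View pics/top_g7.png

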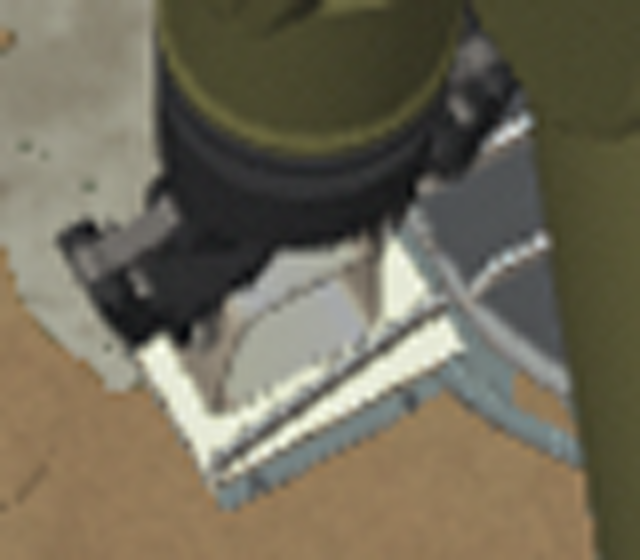

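```bash
python3 -m jog '[[[2,0.5,0,0],[2.5,0.5,-3,0],[2.5,0.5,-8,0],[2.5,0.5,-13,0],[2.5,0.5,-17,0],[2.5,0.5,-19,0],[2.5,0.5,-19,0]]]'
python3 - <<'E'
from h import *
o=get_obs();p=o['position'];print(p,o['tool_rot'])
for c,b in (("scene",(260,150,80,90)),("top",(260,160,80,70))): crop(c,b,f"pics/{c}_g8.png",6 if c=="scene" else 8)
E
```

```text
time_s: 9.3
position: [508.4, -26.6, 74.9]
tool_rot: [-3.12, -0.343, 0.005]
wrist_force: [0.3, -0.5, -2.9]
gripper_width: 52.3
[508.38657165 -26.64883526  74.85670419] [-3.12009062 -0.34309209  0.00522248]
```

View pics/scene_g8.png

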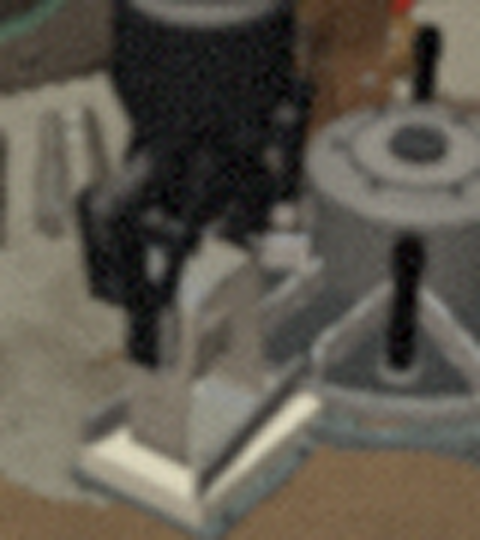

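View pics/top_g8.png

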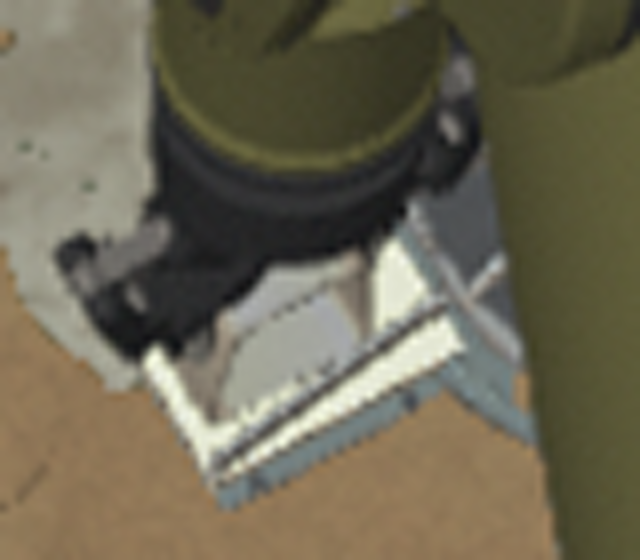

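Still hanging free (weight only), between the walls. Lower slowly to contact.

```bash
python3 -m jog '[[[0,0,-1,0],[0,0,-2,0],[0,0,-3,0],[0,0,-3,0]]]'
```

```text
time_s: 9.8
position: [508.6, -26.6, 72.2]
tool_rot: [-3.12, -0.343, 0.004]
wrist_force: [-0.5, 0.4, -1.8]
gripper_width: 52.2
```

```bash
python3 -m jog '[[[0,0,-1,0],[0,0,-2,0],[0,0,-2,0]]]'
```

```text
time_s: 10.1
position: [508.7, -26.6, 70.3]
tool_rot: [-3.12, -0.343, 0.004]
wrist_force: [-0.5, -0.8, -0.3]
gripper_width: 52.5
```

```bash
python3 -m jog '[[[0,0,-1,0],[0,0,-1.5,0],[0,0,-1.5,0]]]'; python3 -c "
from h import *
for i in range(3): print(get_obs()['wrist_force'])"
```

```text
time_s: 10.4
position: [508.8, -26.6, 70.2]
tool_rot: [-3.12, -0.343, 0.002]
wrist_force: [-2.9, 0.7, 13.7]
gripper_width: 52.3
[-2.92712024  0.68507795 13.66547568]
[-2.92712024  0.68507795 13.66547568]
[-2.92712024  0.68507795 13.66547568]
```

```bash
python3 -m jog '[[[0,0,0,0],[0,0,0,0],[0,0,0,0],[0,0,0,0]]]' 75; python3 -m jog '[[[0,0,5,0],[0,0,15,0],[0,0,30,0],[0,0,50,0],[0,0,70,0],[0,0,80,0],[0,0,80,0]]]';python3 - <<'E'
from h import *
o=get_obs();p=o['position'];print(p,o['tool_rot'])
for c,b in (("scene",(250,130,100,110)),("top",(250,140,100,80))): crop(c,b,f"pics/{c}_g9.png",5 if c=="scene" else 6)
E
```

```text
time_s: 10.8
position: [508.8, -26.6, 70.0]
tool_rot: [-3.12, -0.343, 0.003]
wrist_force: [0.6, -0.5, 0.7]
gripper_width: 75.2
time_s: 11.5
position: [509.8, -26.7, 151.6]
tool_rot: [-3.121, -0.343, -0.003]
wrist_force: [0.4, -0.0, 0.1]
gripper_width: 75.2
[509.81912967 -26.66190067 151.5578763 ] [-3.12078765e+00 -3.42694213e-01 -2.58997027e-03]
```

View pics/scene_g9.png

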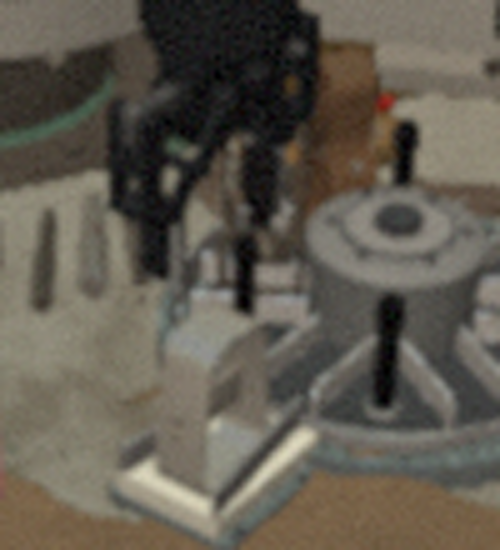

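View pics/top_g9.png

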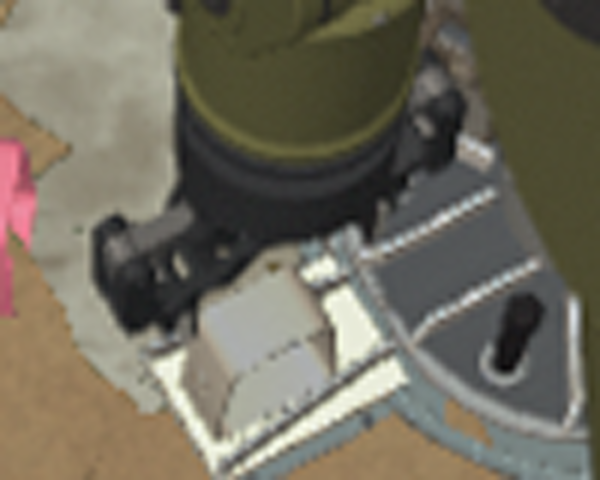

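```bash
python3 -m jog '[[[-3,14,0,0],[-8,36,0,0],[-13,58,0,0],[-15,68,-5,0],[-15,68,-25,0],[-15,68,-50,0],[-15,68,-75,0],[-15,68,-90,0],[-15,68,-93,0],[-15,68,-93,0]]]' 0;python3 - <<'E'
from h import *
o=get_obs();p=o['position'];print(p,o['tool_rot'],o['gripper_width'])
x,y,t=546.8,-203.2,np.radians(12.2)
d=p-[x,y,0];print(d[0]*np.cos(t)+d[1]*np.sin(t), -d[0]*np.sin(t)+d[1]*np.cos(t))
for c,b in (("scene",(220,130,120,110)),("top",(230,130,120,90))): crop(c,b,f"pics/{c}_g10.png",5 if c=="scene" else 6)
E
```

```text
time_s: 12.6
position: [493.0, 40.9, 56.1]
tool_rot: [-3.121, -0.343, 0.006]
wrist_force: [0.8, 0.8, -0.2]
gripper_width: -0.3
[493.02688722  40.89643909  56.05029557] [-3.12093836 -0.34261033  0.00597727] -0.3181737936153131
-0.9750648081911137 249.9473314162274
```

View pics/scene_g10.png

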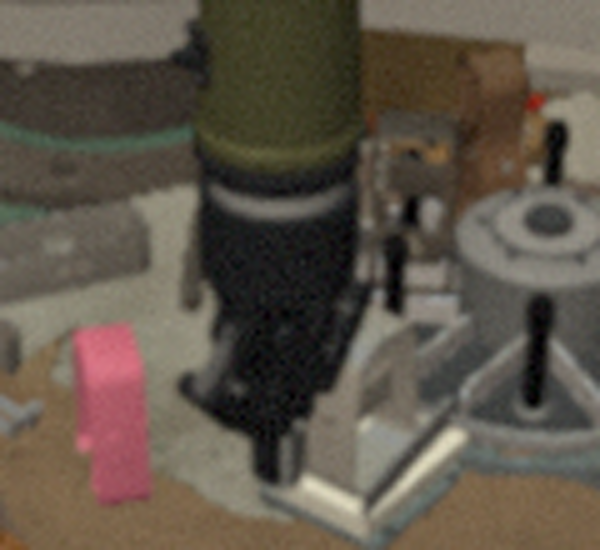

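View pics/top_g10.png

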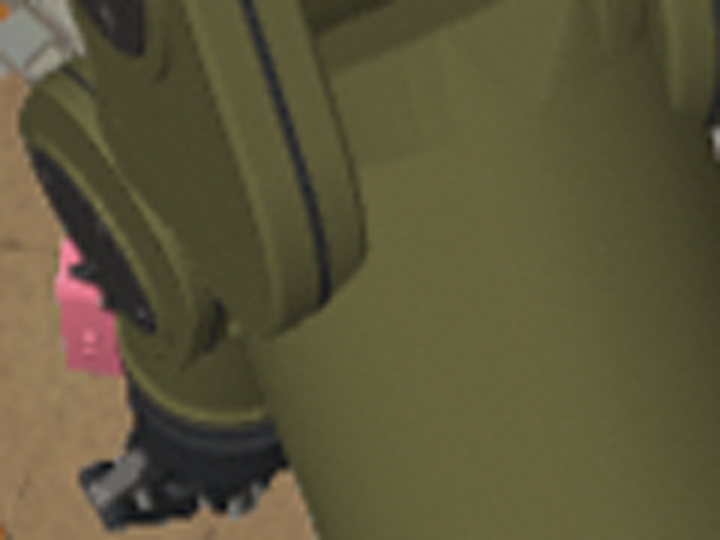

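```bash
python3 -c "
from h import *
print(get_obs()['joint_positions'])"
```

```text
[-0.14549001  0.83001641 -0.04783736  2.08159979  0.14283203  0.23387544
 -1.66891324]
```

```bash
python3 -m jog '[[[0,0,0,-4],[0,0,0,-12],[0,0,0,-20],[0,0,0,-28]]]'; python3 -c "
from h import *
print(get_obs()['joint_positions'])"
```

```text
time_s: 13.1
position: [494.6, 41.2, 58.2]
tool_rot: [-3.109, 0.432, -0.002]
wrist_force: [-0.6, 0.2, -0.0]
gripper_width: -0.1
[-0.18825617  0.82998438  0.02326092  2.08455304 -0.08876036  0.22591469
 -1.93281737]
```

```bash
python3 -m jog '[[[0,0,0,4],[0,0,0,12],[0,0,0,20],[0,0,0,28],[0,0,0,36],[0,0,0,44],[0,0,0,52],[0,0,0,60],[0,0,0,68],[0,0,0,68]]]';python3 -m jog '[[[0,0,0,4],[0,0,0,12],[0,0,0,20],[0,0,0,28],[0,0,0,36],[0,0,0,44],[0,0,0,50],[0,0,0,50],[0,0,0,50]]]'; python3 -c "
from h import *
o=get_obs();p=o['position'];r=cv2.Rodrigues(o['tool_rot'])[0]
print(o['joint_positions'].round(2),r.round(3))
x,y,t=546.8,-203.2,np.radians(12.2)
d=p-[x,y,0];print(d[0]*np.cos(t)+d[1]*np.sin(t), -d[0]*np.sin(t)+d[1]*np.cos(t))
crop('scene',(220,130,120,110),'pics/s11.png',5)
"
```

```text
time_s: 14.1
position: [495.3, 41.0, 59.1]
tool_rot: [-2.819, -1.381, -0.002]
wrist_force: [-0.2, -0.2, -0.1]
gripper_width: 0.2
time_s: 15.0
position: [495.5, 40.8, 59.5]
tool_rot: [-1.977, -2.438, -0.0]
wrist_force: [-0.2, -0.2, -0.4]
gripper_width: 0.1
[ 0.05  0.84 -0.36  2.07  0.8   0.37 -0.76] [[-0.207  0.978 -0.002]
 [ 0.978  0.207  0.002]
 [ 0.002 -0.002 -1.   ]]
1.417408508026945 249.30177326657926
```

View pics/s11.png

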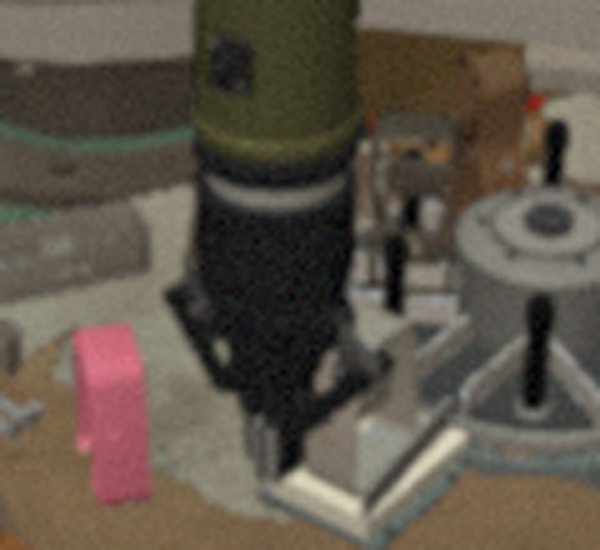

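```bash
python3 -m jog '[[[1,-10,0,0],[4,-23,0,0],[6,-34,0,0],[8,-44,0,0],[10,-54,0,0],[12,-63,0,0],[13,-68,0,0],[13,-68,0,0]]]'; python3 -c "
from h import *
o=get_obs();p=o['position']
x,y,t=546.8,-203.2,np.radians(12.2)
d=p-[x,y,0];print(d[0]*np.cos(t)+d[1]*np.sin(t), -d[0]*np.sin(t)+d[1]*np.cos(t))
crop('scene',(240,120,120,110),'pics/s12.png',5)
crop('top',(240,110,140,110),'pics/t12.png',5)
"
```

```text
time_s: 15.85
position: [508.5, -28.5, 59.3]
tool_rot: [-1.978, -2.438, 0.001]
wrist_force: [-0.4, 0.1, -0.1]
gripper_width: 0.3
-0.5119723825203124 178.86829861487817
```

View pics/s12.png

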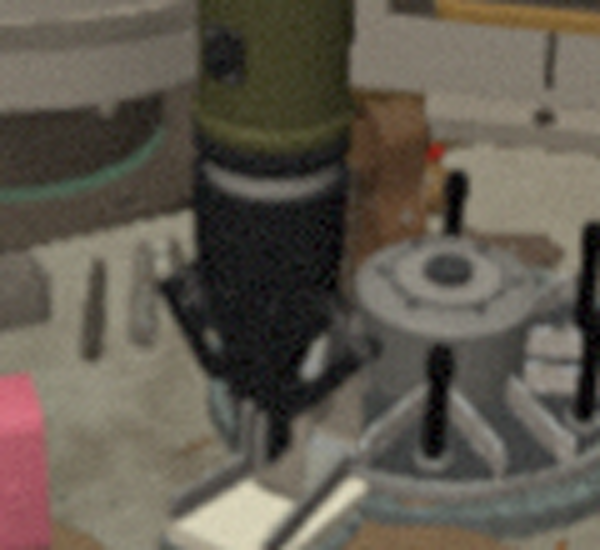

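View pics/t12.png

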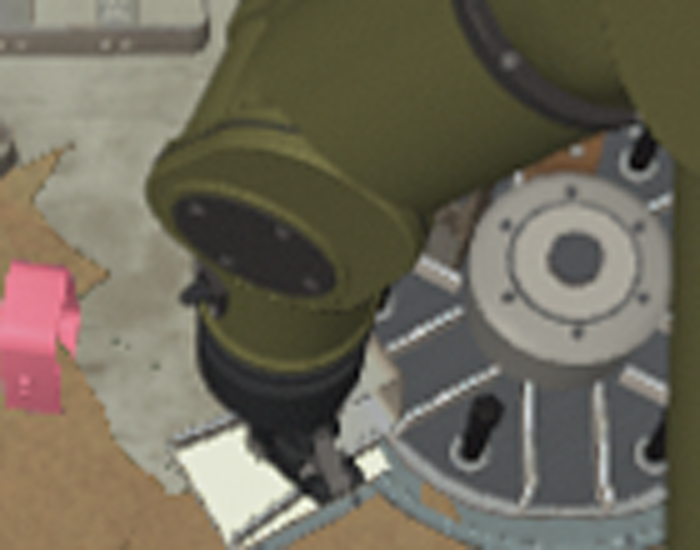

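```bash
python3 -m jog '[[[2,-8,0,0],[4,-16,0,0],[6,-25,0,0],[8,-33,0,0],[9.5,-40,0,0],[10.5,-46,0,0],[10.5,-47,0,0],[10.5,-47,0,0]]]'; python3 -c "
from h import *
o=get_obs();p=o['position']
x,y,t=546.8,-203.2,np.radians(12.2)
d=p-[x,y,0];print(d[0]*np.cos(t)+d[1]*np.sin(t), -d[0]*np.sin(t)+d[1]*np.cos(t))
"
```

```text
time_s: 16.75
position: [517.9, -75.5, 59.1]
tool_rot: [-1.977, -2.437, 0.004]
wrist_force: [-1.1, 0.5, -0.8]
gripper_width: -0.2
-1.219584854447028 130.96207809615822
```

```bash
python3 -m jog '[[[1.5,-3,0,0],[2.5,-6,0,0],[3,-8,0,0],[3,-8,0,0]]]'; python3 -c "
from h import *
o=get_obs();p=o['position']
x,y,t=546.8,-203.2,np.radians(12.2)
d=p-[x,y,0];print(d[0]*np.cos(t)+d[1]*np.sin(t), -d[0]*np.sin(t)+d[1]*np.cos(t))
crop('scene',(270,120,110,110),'pics/s13.png',5)
crop('top',(250,110,140,110),'pics/t13.png',5)
"
```

```text
time_s: 17.15
position: [520.8, -84.1, 59.0]
tool_rot: [-1.978, -2.437, 0.005]
wrist_force: [0.4, 1.0, -0.1]
gripper_width: 0.2
-0.22635002954985595 121.93335693362656
```

View pics/s13.png

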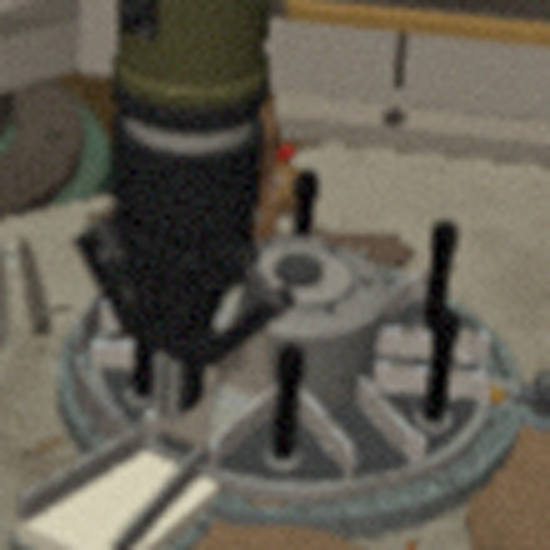

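View pics/t13.png

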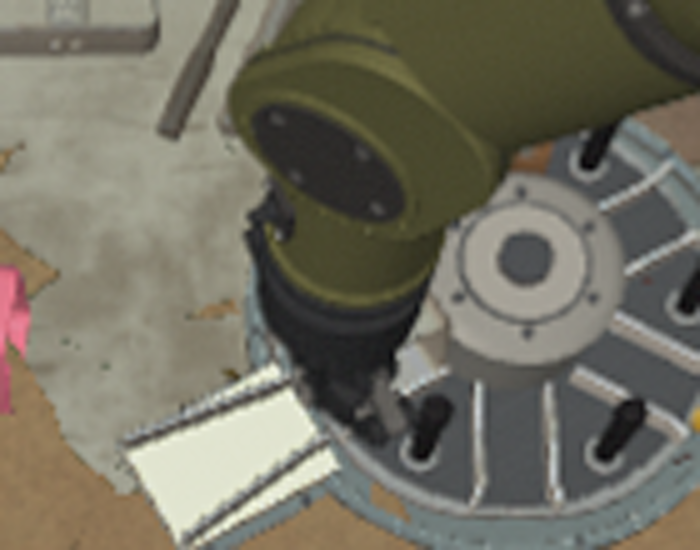

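```bash
cat > st.py <<'E'
from h import *
o=get_obs();p=o['position']
x,y,t=546.8,-203.2,np.radians(12.2)
d=p-[x,y,0];f=o['wrist_force'];print("lat,r",(d[0]*np.cos(t)+d[1]*np.sin(t)).round(1), (-d[0]*np.sin(t)+d[1]*np.cos(t)).round(1),"Frad",(-f[0]*np.sin(t)+f[1]*np.cos(t)).round(1))
E
python3 -m jog '[[[0.3,-1.5,0,0],[0.6,-3,0,0],[0.6,-3,0,0]]]'; python3 st.py
```

```text
time_s: 17.55
position: [521.2, -84.8, 59.0]
tool_rot: [-1.974, -2.437, 0.002]
wrist_force: [-1.8, 5.2, -0.3]
gripper_width: 0.2
lat,r -0.0 121.2 Frad 5.4
```

```bash
python3 -m jog '[[[0.5,-2,0,0],[1,-4,0,0],[1.2,-6,0,0],[1.2,-6,0,0],[1.2,-6,0,0]]]'; python3 st.py
```

```text
time_s: 18.05
position: [521.5, -85.0, 59.0]
tool_rot: [-1.965, -2.437, -0.007]
wrist_force: [-3.4, 11.7, 1.3]
gripper_width: 0.2
lat,r 0.3 120.9 Frad 12.2
```

```bash
python3 -m jog '[[[-1,5,0,0],[-4,20,0,0],[-8,40,5,0],[-10,50,30,0],[-14,70,60,0],[-24,100,90,0],[-34,130,110,0],[-40,150,120,0],[-40,150,120,0]]]'; python3 - <<'E'
from h import *
x,y,t=546.8,-203.2,np.radians(12.2)
ch=lambda lx,r,z: np.array([x+lx*np.cos(t)-r*np.sin(t), y+lx*np.sin(t)+r*np.cos(t), z])
hw=lambda h:28-5.0/44*h
m=[ch(a,79+s*hw(h),69+h) for a in (-15,15) for s in (-1,1) for h in (-45,43)]
crop('scene',(260,130,110,100),'pics/s14.png',6)
crop('top',(270,100,130,100),'pics/t14.png',6)
crop('scene',(260,130,110,100),'pics/s14m.png',6,marks=m)
crop('top',(270,100,130,100),'pics/t14m.png',6,marks=m)
E
```

```text
time_s: 18.95
position: [482.2, 68.1, 181.0]
tool_rot: [-1.961, -2.444, -0.013]
wrist_force: [0.0, 0.1, 0.3]
gripper_width: -0.2
```

View pics/s14m.png

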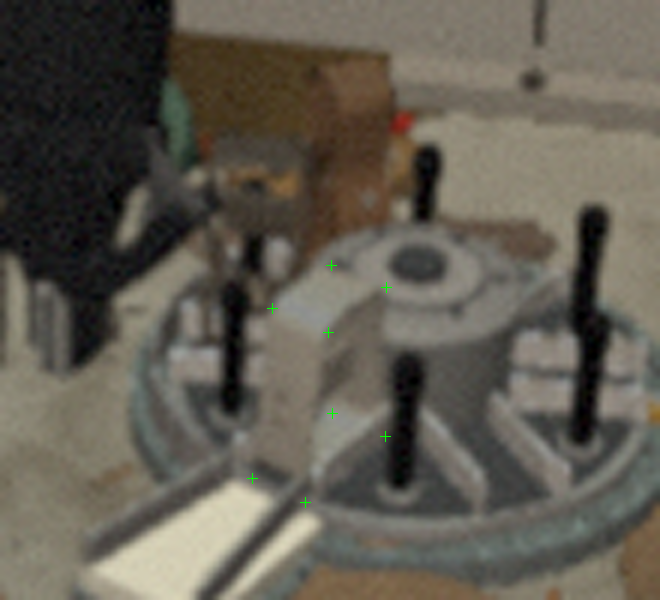

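View pics/t14m.png

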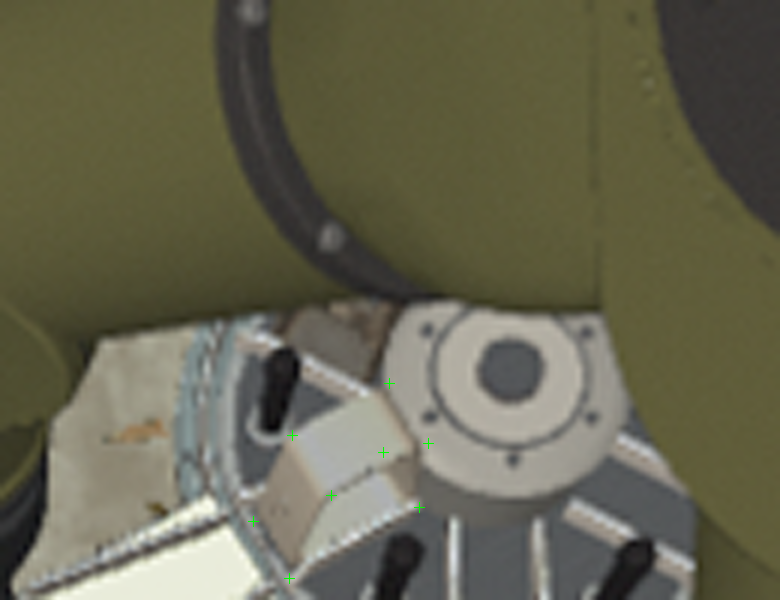

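```bash
python3 -m jog '[[[0,-12,0,0],[-1,-40,0,0],[-2,-80,0,0],[-3,-120,0,0],[-4,-160,0,0],[-5,-200,0,0],[-6,-240,0,0],[-7,-280,0,0],[-8,-315,0,0],[-9,-331,0,0]]]'; python3 -m jog '[[[0,0,0,0],[0,0,0,0]]]'; python3 - <<'E'
from h import *
import st
p=get_obs()['position']
print(get_obs()['joint_positions'].round(2))
crop('scene',(260,110,130,110),'pics/s15.png',5,marks=[p,p-[0,0,115]])
crop('top',(270,100,150,110),'pics/t15.png',5,marks=[p,p-[0,0,115]])
E
```

```text
time_s: 20.15
position: [469.7, -274.9, 176.9]
tool_rot: [-1.979, -2.426, 0.002]
wrist_force: [0.6, 1.0, 0.1]
gripper_width: 0.3
time_s: 20.35
position: [467.9, -276.6, 175.9]
tool_rot: [-1.982, -2.421, 0.004]
wrist_force: [0.9, 0.3, 0.6]
gripper_width: 0.0
lat,r -92.6 -55.1 Frad 0.1
[ 0.83  0.73 -0.66  1.84  0.61  0.79  0.05]
```

View pics/s15.png

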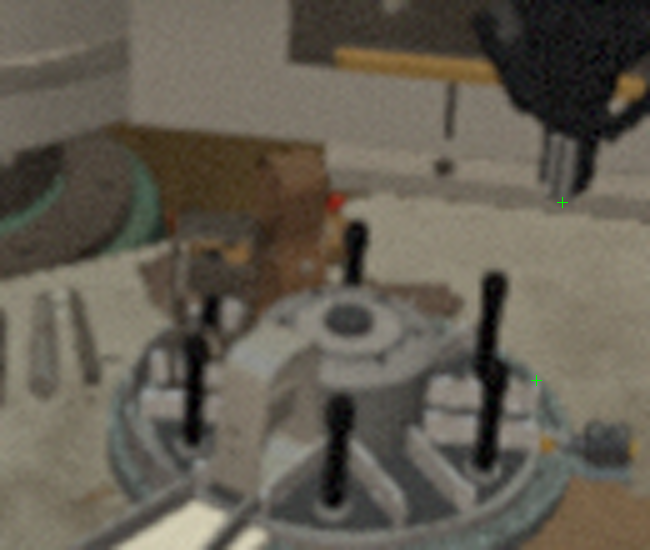

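View pics/t15.png

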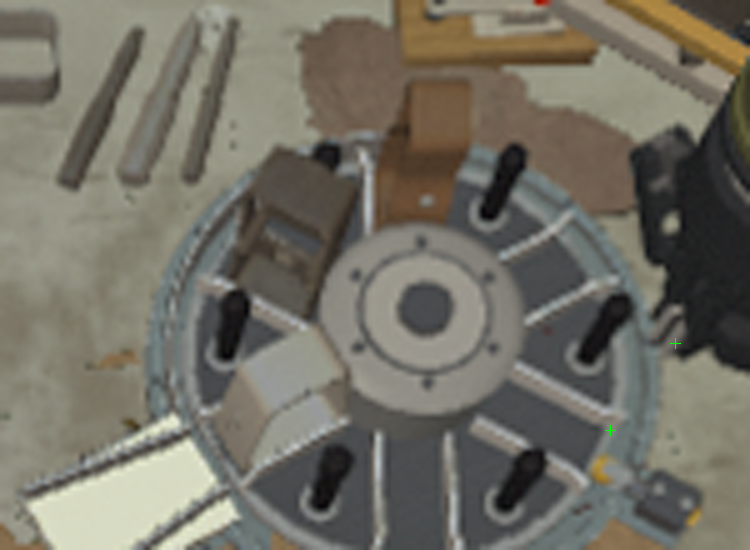

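```bash
python3 -m jog '[[[3,8,0,0],[3,10,-5,0],[3,10,-25,0],[3,10,-50,0],[3,10,-75,0],[3,10,-98,0],[3,10,-109,0],[3,10,-110,0],[3,10,-110,0]]]'; python3 - <<'E'
from h import *
import st
p=get_obs()['position']
crop('scene',(260,110,130,110),'pics/s16.png',5,marks=[p])
crop('top',(270,100,150,110),'pics/t16.png',5,marks=[p])
E
```

```text
time_s: 21.35
position: [472.9, -263.5, 67.1]
tool_rot: [-1.976, -2.427, 0.001]
wrist_force: [0.2, -0.2, 0.4]
gripper_width: 0.2
lat,r -84.9 -43.3 Frad -0.3
```

View pics/s16.png

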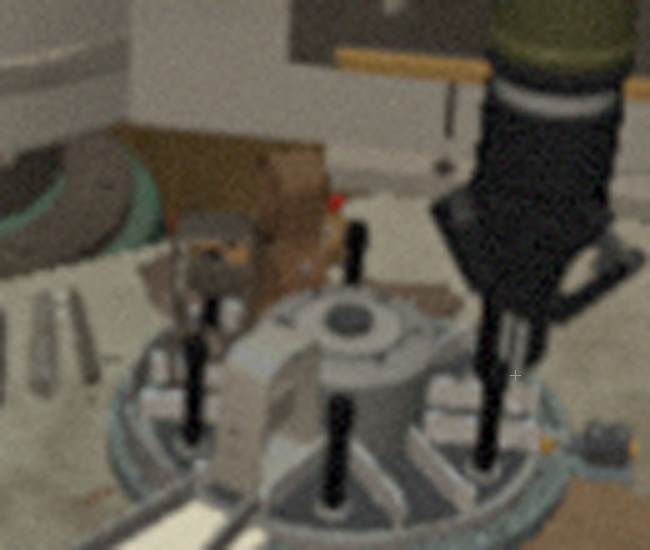

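View pics/t16.png

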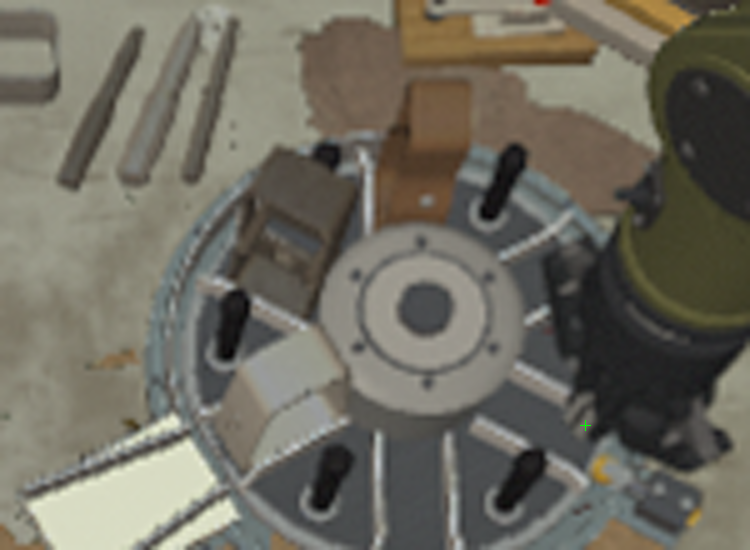

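```bash
python3 -m jog '[[[-3.5,5,0,0],[-6.6,9.6,0,0],[-10,15.5,0,0],[-12.8,21.3,0,0],[-15.3,27.5,0,0],[-17.4,33.8,0,0],[-19,40,0,0],[-20.2,46.7,0,0],[-20.8,53,0,0],[-21.2,60,0,0]]]'; python3 - <<'E'
from h import *
import st
p=get_obs()['position']
crop('scene',(260,110,130,110),'pics/s17.png',5,marks=[p])
crop('top',(270,100,150,110),'pics/t17.png',5,marks=[p])
E
```

```text
time_s: 22.45
position: [454.5, -211.4, 68.0]
tool_rot: [-1.992, -2.429, 0.009]
wrist_force: [6.7, -17.2, -6.6]
gripper_width: 0.2
lat,r -91.9 11.5 Frad -18.2
```

View pics/s17.png

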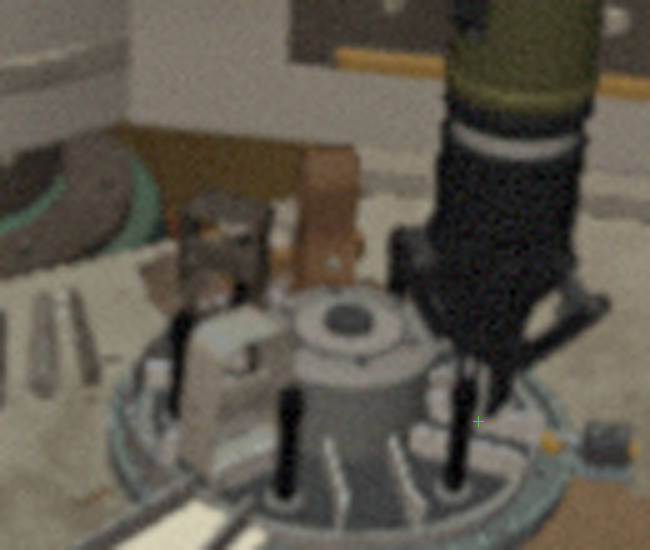

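View pics/t17.png

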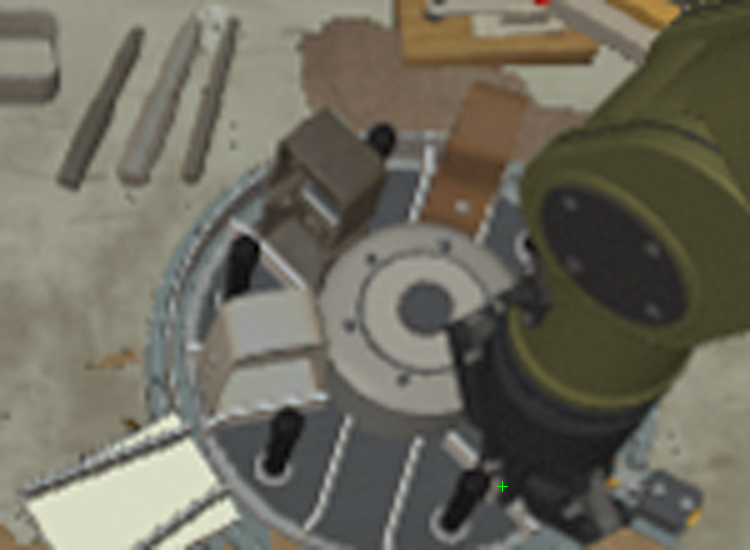

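```bash
python3 -m jog '[[[0,0,0,0]]]'; python3 -m jog '[[[0,0,0,0]]]';python3 st.py
```

```text
time_s: 22.65
position: [455.0, -207.2, 68.3]
tool_rot: [-1.986, -2.43, 0.002]
wrist_force: [-0.0, 0.4, -0.1]
gripper_width: -0.2
time_s: 22.75
position: [454.9, -206.9, 68.3]
tool_rot: [-1.986, -2.43, 0.002]
wrist_force: [0.7, 0.3, -1.1]
gripper_width: -0.1
lat,r -90.6 15.8 Frad 0.2
```

```bash
python3 - <<'E'
from h import *
crop('scene',(260,110,130,110),'pics/s18.png',5)
crop('top',(270,100,150,110),'pics/t18.png',5)
E
```

```text
(no output)
```

View pics/t18.png

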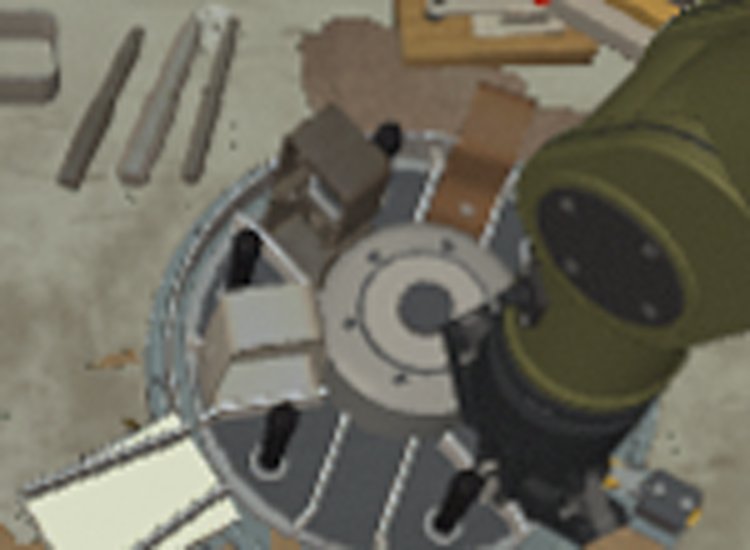

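View pics/s18.png

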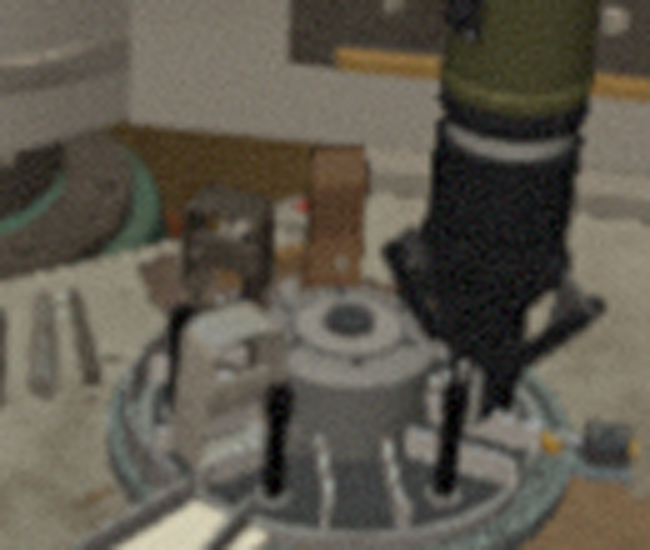

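```bash
python3 -m jog '[[[-1,3,0,0],[-2,6,0,0],[-2.9,10,0,0],[-2.6,13,0,0],[-2.3,16.6,0,0],[-1.8,20,0,0],[-1.1,23,0,0]]]'; python3 - <<'E'
from h import *
import st
p=get_obs()['position']
crop('scene',(260,110,130,110),'pics/s19.png',5,marks=[p])
crop('top',(270,100,150,110),'pics/t19.png',5,marks=[p])
E
```

```text
time_s: 23.55
position: [456.1, -191.1, 68.4]
tool_rot: [1.992, 2.422, -0.01]
wrist_force: [7.6, -16.9, -7.8]
gripper_width: -0.1
lat,r -86.1 31.0 Frad -18.1
```

View pics/t19.png

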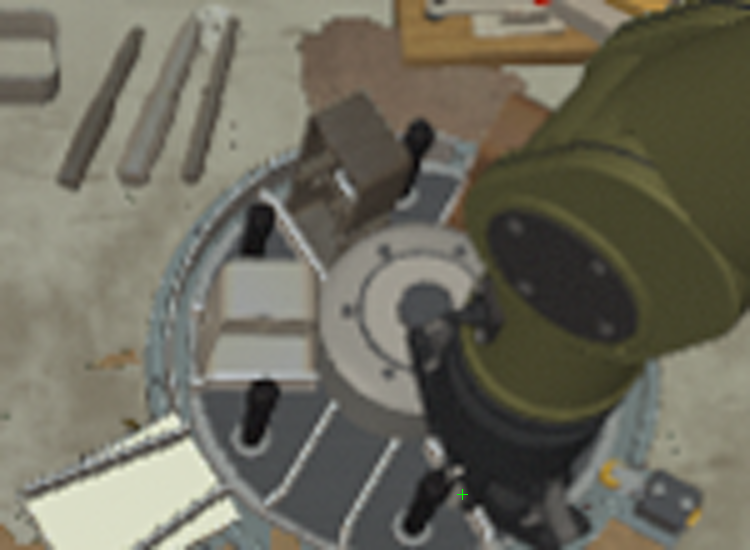

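View pics/s19.png

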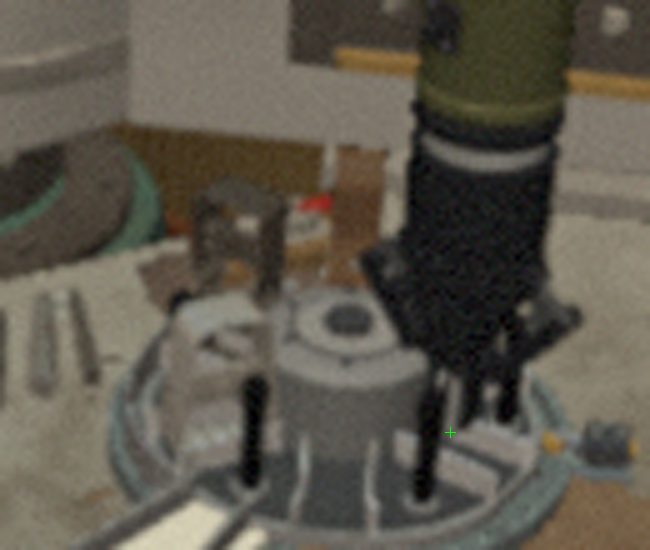

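```bash
python3 -m jog '[[[-0.5,3,0,0],[-0.8,7,0,0],[-0.9,10,0,0],[-0.7,13.8,0,0],[0.2,17,0,0],[0.5,18,0,0],[0.5,18,0,0]]]'; python3 - <<'E'
from h import *
import st
p=get_obs()['position']
crop('scene',(260,110,130,110),'pics/s20.png',5,marks=[p])
crop('top',(270,100,150,110),'pics/t20.png',5,marks=[p])
E
```

```text
time_s: 24.35
position: [460.6, -177.3, 68.6]
tool_rot: [1.992, 2.411, -0.01]
wrist_force: [9.5, -15.1, -9.1]
gripper_width: 0.0
lat,r -78.8 43.5 Frad -16.7
```

View pics/t20.png

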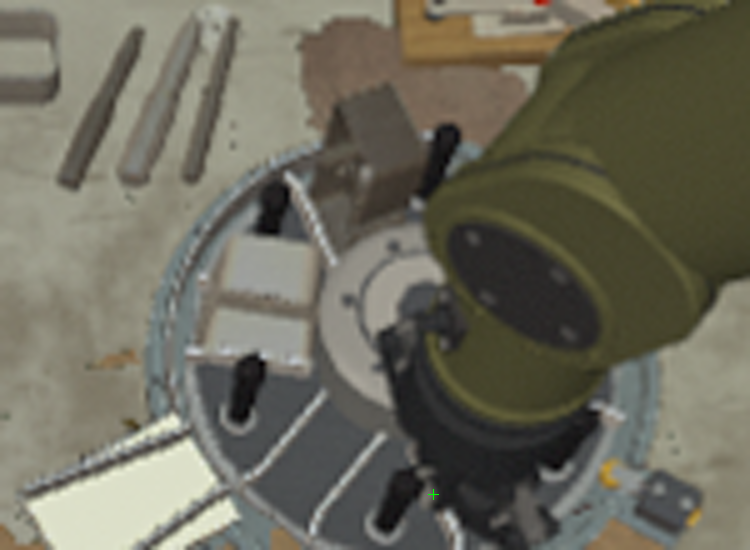

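View pics/s20.png

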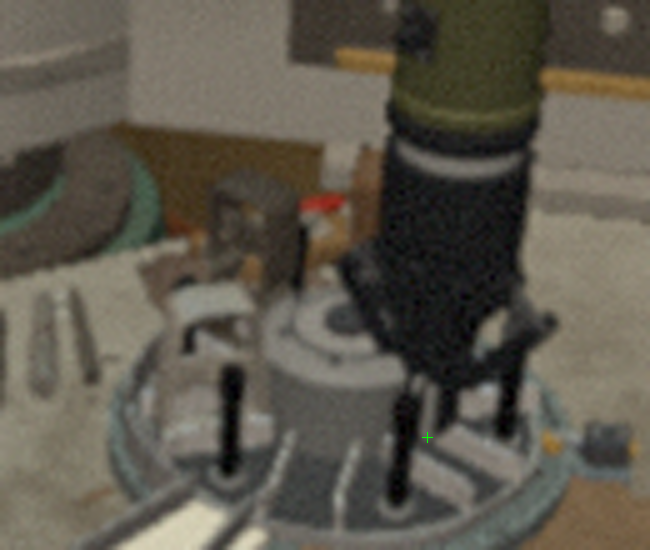

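```bash
cat > ang.py <<'E'
from h import *
import sys
from scipy.optimize import minimize_scalar
# usage: ang.py x,y x,y ...   top-view full pixel post-top coordinates
obs=np.array([[float(v) for v in a.split(",")] for a in sys.argv[1:]])
def f(ph):
    a=np.radians(12.2-ph)+np.arange(6)*np.pi/3
    q=proj("top",np.c_[546.8+95*np.cos(a),-203.2+95*np.sin(a),np.full(6,96.)])
    return sum(((q-o)**2).sum(1).min() for o in obs)
g=np.arange(-5,65,.5); v=[f(p) for p in g]; i=np.argmin(v); print("phi mod60",g[i],v[i])
E
python3 ang.py 320,174 325,139 359.4,127 351.6,196
```

```text
phi mod60 38.0 1.505343645010862
```

```bash
cat > ovw.py <<'E'
from h import *
import sys
ph=float(sys.argv[1]); tag=sys.argv[2]
def fr(ang): 
    t=np.radians(12.2-ang); return lambda lx,r,z: np.array([546.8+lx*np.cos(t)-r*np.sin(t), -203.2+lx*np.sin(t)+r*np.cos(t), z])
hw=lambda h:28-5.0/44*h
F=fr(ph); G=fr(ph+60); H=fr(ph+120)
cyc=[([F(a,79+s*hw(h),69+h) for s,h in ((1,-45),(1,45),(-1,45),(-1,-45))],(0,255,0)) for a in (-15,15)]
cyc+=[([G(a,76+s*24,24+h) for s,h in ((1,0),(1,120),(-1,120),(-1,0))],(0,0,255)) for a in (-15,15)]
cyc+=[([F(123*np.sin(q),123*np.cos(q),38) for q in np.radians(np.arange(0,50,5))],(255,255,0))]
for cam,box,s in (("top",(290,110,90,75),8),("scene",(270,130,85,80),7)):
    im=np.mean([viewer.get_image(cam).astype(float) for _ in range(2)],0).astype(np.uint8)[:,:,::-1]; x,y,w,h=box
    k=cv2.resize(im[y:y+h,x:x+w],None,fx=s,fy=s,interpolation=cv2.INTER_CUBIC); cv2.imwrite(f"pics/w_{cam}_{tag}_raw.png",k); k=k.copy()
    for c,col in cyc[:4]:
        q=((proj(cam,np.array(c))+.5-[x,y])*s).round().astype(int); cv2.polylines(k,[q.reshape(-1,1,2)],True,col,1)
    cv2.imwrite(f"pics/w_{cam}_{tag}.png",k)
E
python3 ovw.py 38 a
```

```text
(no output)
```

View pics/w_top_a.png

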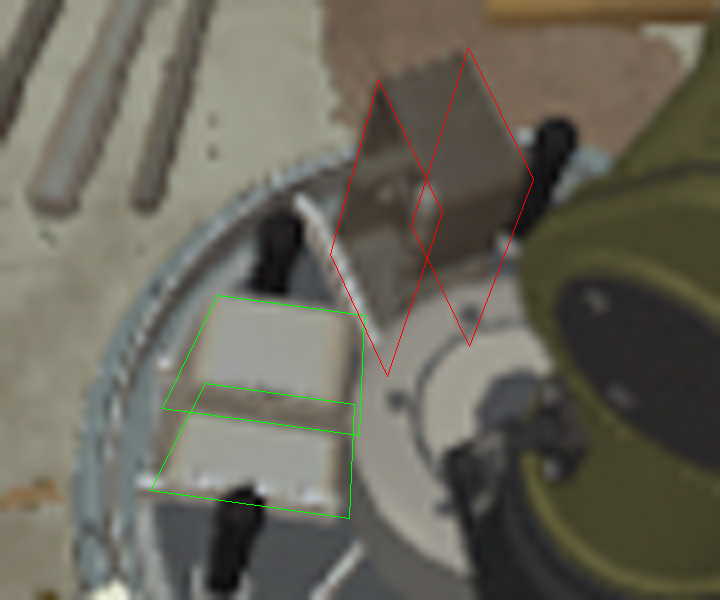

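View pics/w_scene_a.png

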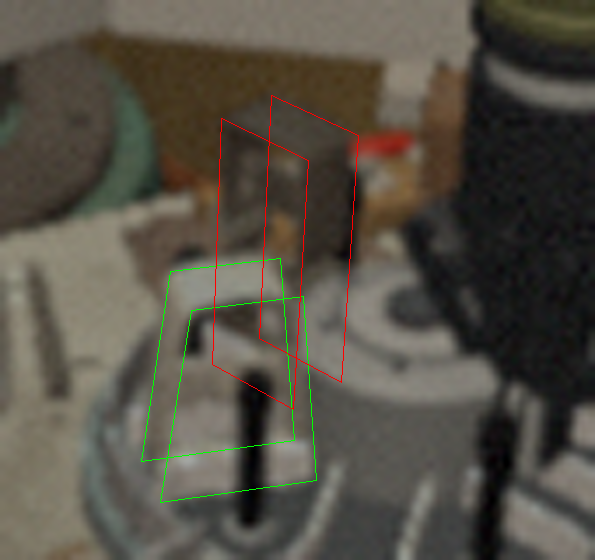

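View pics/w_scene_a_raw.png

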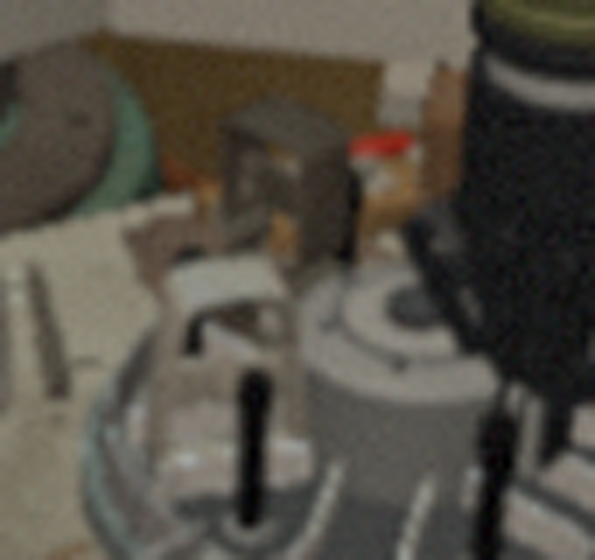

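```bash
python3 st.py; python3 -m jog '[[[0,0,0,0],[0,0,0,0],[0,0,0,0]]]';python3 st.py; python3 - <<'E'
from h import *
crop('top',(270,100,150,110),'pics/t21.png',5)
E
```

```text
lat,r -78.7 43.7 Frad -16.1
time_s: 24.95
position: [460.9, -177.5, 68.6]
tool_rot: [1.992, 2.411, -0.009]
wrist_force: [1.6, -3.7, -1.7]
gripper_width: 0.1
lat,r -78.5 43.3 Frad -4.0
```

View pics/t21.png

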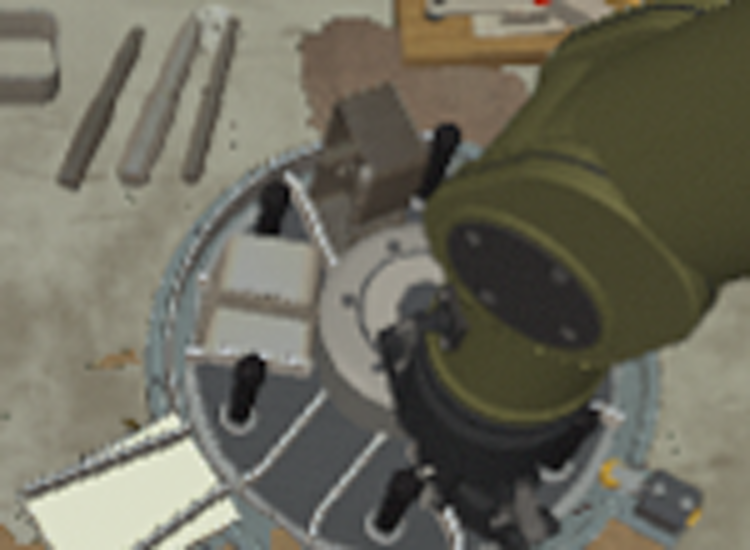

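```bash
python3 ang.py 317.4,183; python3 - <<'E'
from h import *
im=viewer.get_image("top")
crop("top",(292,128,62,60),"pics/z21.png",10,im=im)
im=viewer.get_image("scene")
crop("scene",(275,150,60,58),"pics/z22.png",10,im=im)
print(get_obs()["wrist_torque"])
E
```

```text
phi mod60 28.5 57.34075257295184
[-0.86554141 -0.49464235  0.00345727]
```

View pics/z21.png

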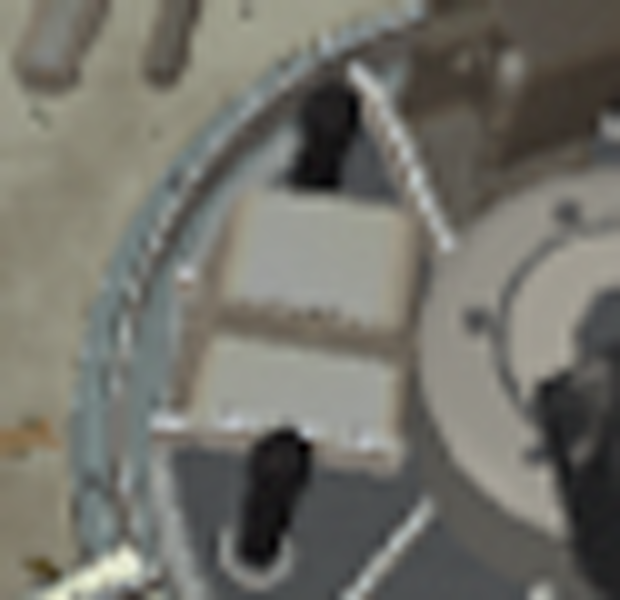

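View pics/z22.png

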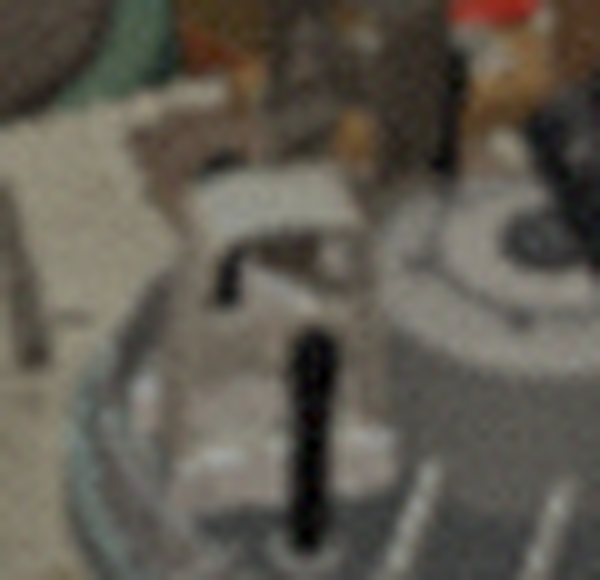

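```bash
python3 -m jog '[[[-3,-5,0,0],[-6,-12,0,0],[-6,-12,0,-6],[-6,-12,0,-12]]]'; python3 - <<'E'
from h import *
import st
crop('top',(270,100,150,110),'pics/t22.png',5)
crop('scene',(260,110,130,110),'pics/s22.png',5)
E
```

```text
time_s: 25.5
position: [453.5, -189.4, 68.5]
tool_rot: [2.239, 2.186, -0.012]
wrist_force: [-0.0, -0.1, -0.4]
gripper_width: 0.1
lat,r -88.2 33.2 Frad -0.1
```

View pics/t22.png

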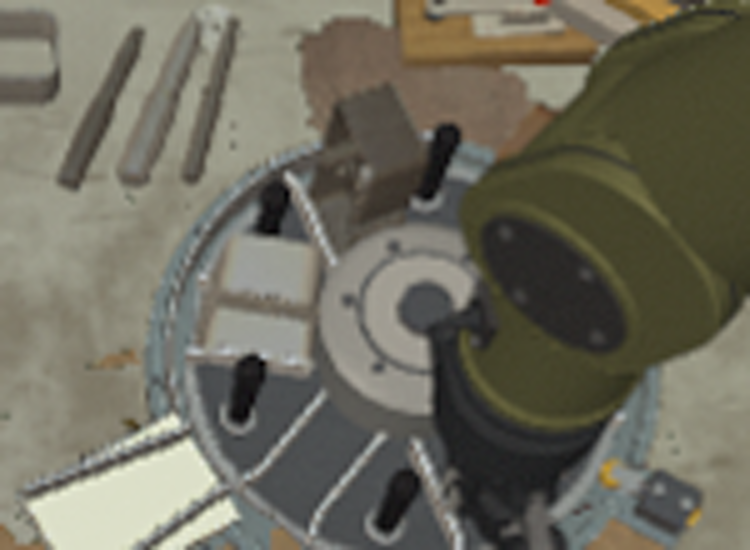

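View pics/s22.png

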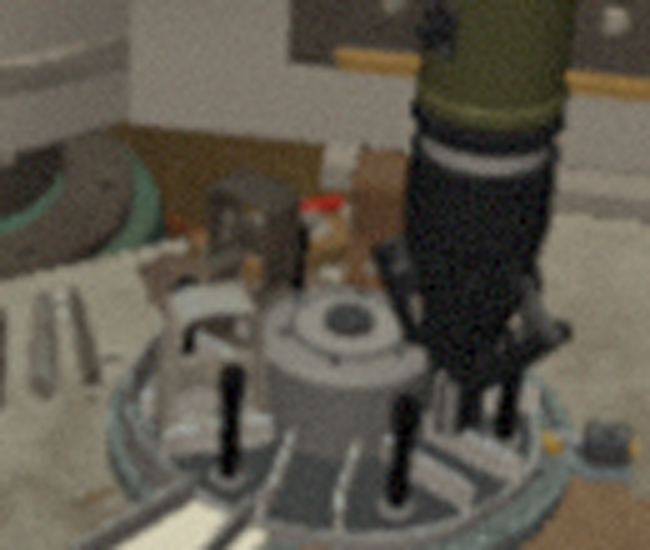

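```bash
python3 -m jog '[[[0,0,15,-4],[0,0,45,-10],[0,0,80,-16],[0,-5,105,-20],[0,-20,112,-24],[2,-45,112,-26],[5,-75,112,-26],[10,-100,112,-26],[10,-110,112,-26]]]'; python3 - <<'E'
from h import *
import st
crop('top',(270,90,150,110),'pics/t23.png',5)
crop('scene',(260,110,130,110),'pics/s23.png',6)
E
```

```text
time_s: 26.5
position: [462.8, -302.6, 179.5]
tool_rot: [2.674, 1.629, -0.019]
wrist_force: [0.0, 0.5, 0.2]
gripper_width: -0.3
lat,r -103.1 -79.4 Frad 0.5
```

View pics/t23.png

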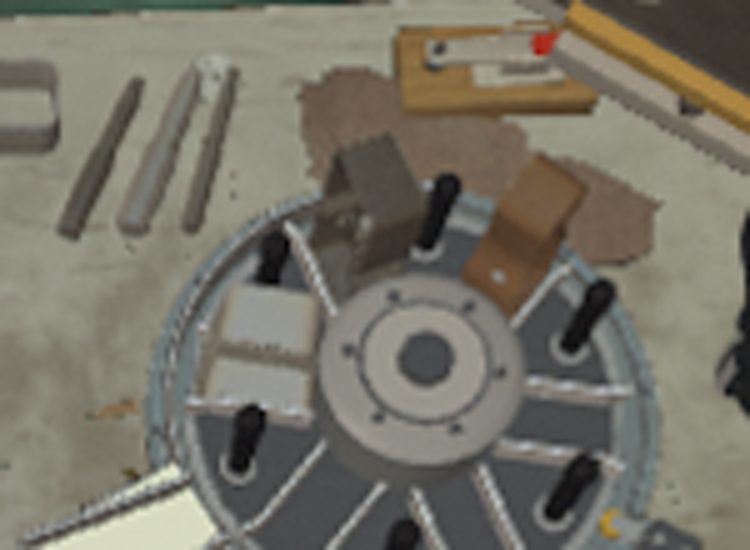

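View pics/s23.png

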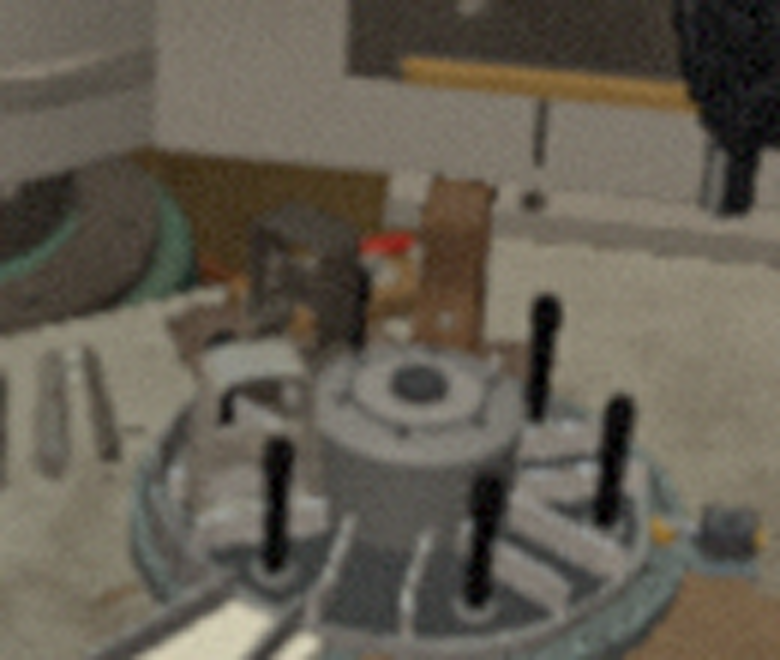

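```bash
python3 ang.py 359,127 325,139 319.4,173.6 389.6,148.4 386,184 351,196; python3 - <<'E'
from h import *
a=np.radians(12.2-36)+np.arange(6)*np.pi/3
print(proj("top",np.c_[546.8+95*np.cos(a),-203.2+95*np.sin(a),np.full(6,96.)]).round(1).tolist())
E
```

```text
phi mod60 39.0 7.306764018507122
[[358.2, 126.3], [324.5, 139.8], [321.3, 174.7], [353.5, 196.4], [388.3, 181.8], [389.8, 146.5]]
```

```bash
cat > ovd.py <<'E'
from h import *
import sys
ph=float(sys.argv[1]); tag=sys.argv[2]; offs=[float(a) for a in sys.argv[3:]]
t=np.radians(12.2-ph); F=lambda lx,r,z: np.array([546.8+lx*np.cos(t)-r*np.sin(t), -203.2+lx*np.sin(t)+r*np.cos(t), z])
hw=lambda h:28-5.0/44*h
cols=[(0,255,0),(0,0,255)]
for cam,box,s in (("top",(295,130,60,55),12),("scene",(278,155,56,48),12)):
    im=np.mean([viewer.get_image(cam).astype(float) for _ in range(2)],0).astype(np.uint8)[:,:,::-1]; x,y,w,h=box
    k=cv2.resize(im[y:y+h,x:x+w],None,fx=s,fy=s,interpolation=cv2.INTER_CUBIC)
    cv2.imwrite(f"pics/d_{cam}_{tag}_raw.png",k)
    for o,col in zip(offs,cols):
        for a in (-15,15):
            c=[F(a,79+o+sg*hw(h),69+h) for sg,h in ((1,-45),(1,45),(-1,45),(-1,-45))]
            q=((proj(cam,np.array(c))+.5-[x,y])*s).round().astype(int); cv2.polylines(k,[q.reshape(-1,1,2)],True,col,1)
    hub=[F(52.7*np.sin(b),52.7*np.cos(b),84) for b in np.linspace(-1,1,15)]
    q=((proj(cam,np.array(hub))+.5-[x,y])*s).round().astype(int); cv2.polylines(k,[q.reshape(-1,1,2)],False,(255,255,0),1)
    cv2.imwrite(f"pics/d_{cam}_{tag}.png",k)
E
python3 ovd.py 38 a 0
```

```text
(no output)
```

View pics/d_top_a.png

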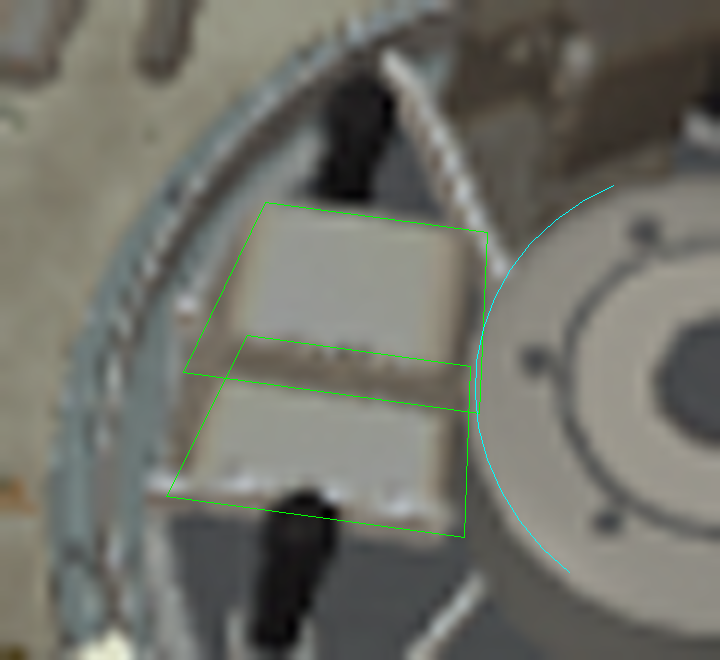

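View pics/d_scene_a.png

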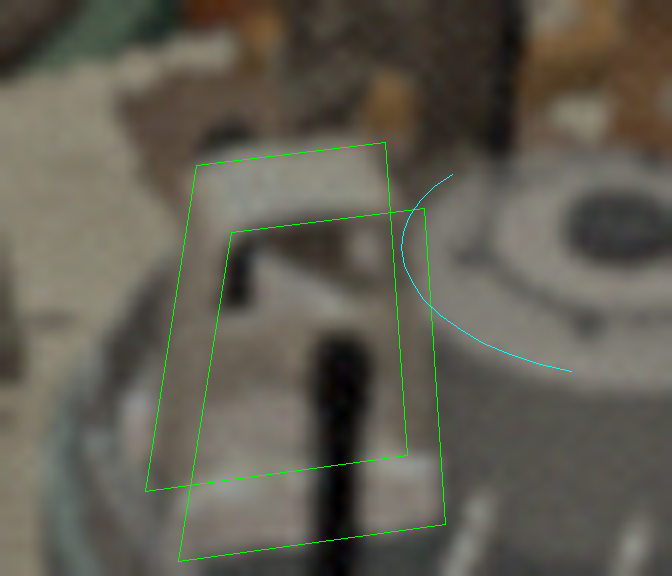

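```bash
python3 - <<'E'
from h import *
t=np.radians(12.2); F=lambda lx,r,z: np.array([546.8+lx*np.cos(t)-r*np.sin(t), -203.2+lx*np.sin(t)+r*np.cos(t), z])
hw=lambda h:28-5.0/44*h
for cam,f,off,cr in (("top","pics/t15.png",(270,100),(180,290,220,220)),("scene","pics/s15.png",(260,110),(160,300,200,230))):
    k=cv2.imread(f); x,y,w,h=cr; k=cv2.resize(k[y:y+h,x:x+w],None,fx=2.6,fy=2.6,interpolation=cv2.INTER_CUBIC)
    for a in (-15,15):
        c=[F(a,79+sg*hw(hh),69+hh) for sg,hh in ((1,-45),(1,45),(-1,45),(-1,-45))]
        q=((((proj(cam,np.array(c))+.5-off)*5)-[x,y])*2.6).round().astype(int); cv2.polylines(k,[q.reshape(-1,1,2)],True,(0,255,0),1)
    hub=[F(52.7*np.sin(b),52.7*np.cos(b),84) for b in np.linspace(-1,1,15)]
    q=((((proj(cam,np.array(hub))+.5-off)*5)-[x,y])*2.6).round().astype(int); cv2.polylines(k,[q.reshape(-1,1,2)],False,(255,255,0),1)
    cv2.imwrite(f"pics/e_{cam}.png",k)
E
```

```text
(no output)
```

View pics/e_top.png

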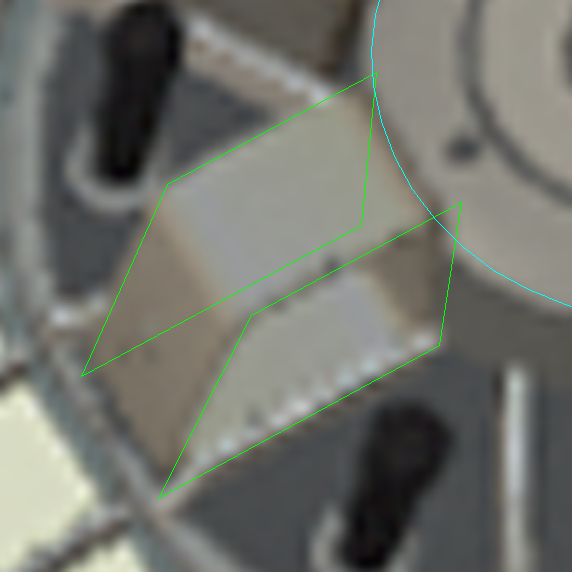

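View pics/e_scene.png

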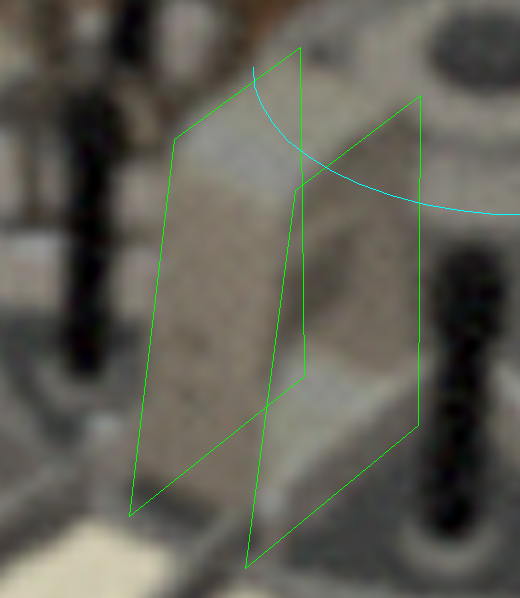

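```bash
python3 st.py; python3 -m jog '[[[-2,15,0,0],[-5,45,0,0],[-8,75,0,0],[-10,97,0,0],[-10.5,104,-10,0],[-10.5,105,-40,0],[-10.5,105,-75,0],[-10.5,105,-103,0],[-10.5,105,-113,0],[-10.5,105,-113,0]]]'; python3 st.py
```

```text
lat,r -100.9 -74.3 Frad 0.4
time_s: 27.8
position: [452.8, -190.9, 66.7]
tool_rot: [2.67, 1.642, -0.019]
wrist_force: [-0.7, 0.6, 0.0]
gripper_width: -0.1
lat,r -89.3 31.9 Frad 0.7
```

```bash
python3 -m jog '[[[0.9,5,0,0],[1.8,10.3,0,-2],[3.2,15,0,-4],[4.6,19.8,0,-6],[5.8,23,0,-8],[5.8,23,0,-8]]]'; python3 - <<'E'
from h import *
import st
print(get_obs()["wrist_force"])
crop('top',(270,90,150,110),'pics/t24.png',5)
E
```

```text
time_s: 28.4
position: [457.8, -171.2, 68.0]
tool_rot: [2.779, 1.443, -0.024]
wrist_force: [-1.5, -5.7, 3.6]
gripper_width: 0.4
lat,r -80.2 50.1 Frad -5.2
[-1.52437618 -5.67927156  3.60897808]
```

View pics/t24.png

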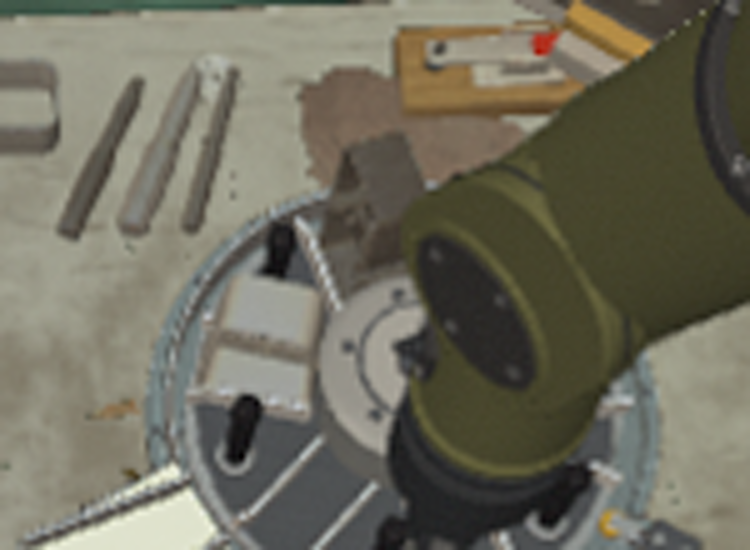

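```bash
python3 -m jog '[[[1.7,4.6,0,-2],[3.4,9.3,0,-4],[5,12.3,0,-6],[6.5,15.2,0,-8],[8,18,0,-9],[8,18,0,-9]]]'; python3 - <<'E'
from h import *
import st
print(get_obs()["wrist_force"])
crop('top',(270,90,150,110),'pics/t25.png',5)
crop('scene',(260,110,130,110),'pics/s25.png',5)
E
```

```text
time_s: 29.05
position: [464.8, -155.1, 68.8]
tool_rot: [2.885, 1.216, -0.029]
wrist_force: [-1.0, -5.1, -2.1]
gripper_width: 0.0
lat,r -70.0 64.3 Frad -4.8
[-0.99646571 -5.07528156 -2.13321177]
```

View pics/t25.png

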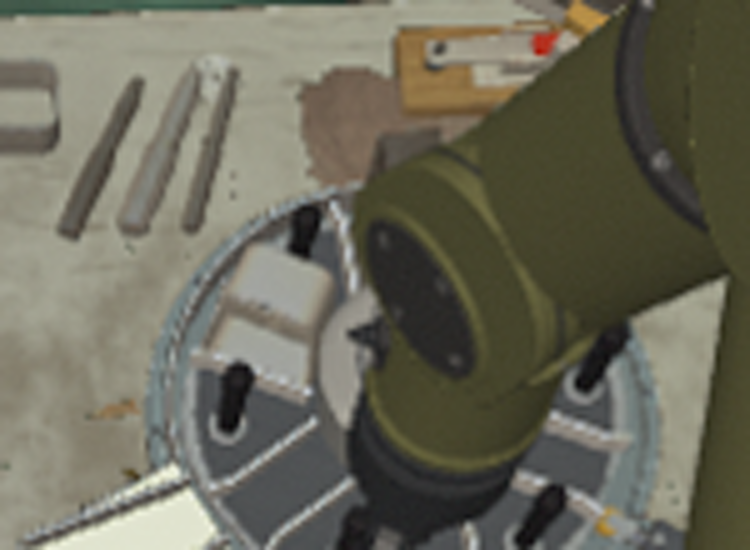

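View pics/s25.png

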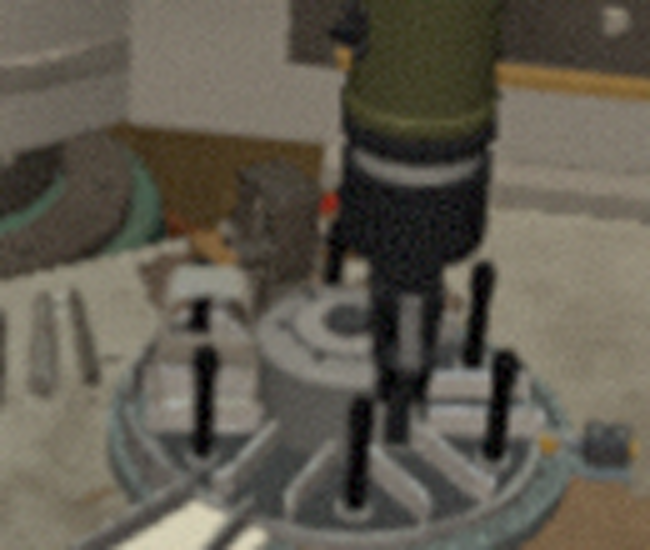

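```bash
python3 ang.py 317.4,165 331,134 380,190 341,195.5 391.5,157; python3 st.py
```

```text
phi mod60 53.0 14.016939101707004
lat,r -69.4 64.8 Frad -4.9
```

```bash
python3 -m jog '[[[2.2,3.5,0,-2],[4.4,6.9,0,-4],[6.5,9,0,-6],[6.5,9,0,-6],[6.5,9,0,-6]]]'; python3 st.py; python3 -m jog '[[[-3,-4,0,0],[-9,-11,5,0],[-9,-11,25,0],[-9,-11,60,0],[-9,-11,95,0],[-10,-20,115,0],[-12,-50,115,0],[-12,-85,115,0],[-12,-115,115,0],[-12,-125,115,0]]]'; python3 - <<'E'
from h import *
import st
crop('top',(270,90,150,110),'pics/t26.png',5)
crop('scene',(260,110,130,110),'pics/s26.png',5)
E
```

```text
time_s: 29.65
position: [470.7, -145.8, 69.0]
tool_rot: [2.945, 1.065, -0.031]
wrist_force: [-2.0, -3.3, -0.8]
gripper_width: 0.3
lat,r -62.2 72.1 Frad -2.8
time_s: 30.65
position: [458.2, -275.0, 184.7]
tool_rot: [2.945, 1.056, -0.03]
wrist_force: [-0.4, -1.0, 0.4]
gripper_width: 0.2
lat,r -101.8 -51.5 Frad -0.9
```

View pics/t26.png

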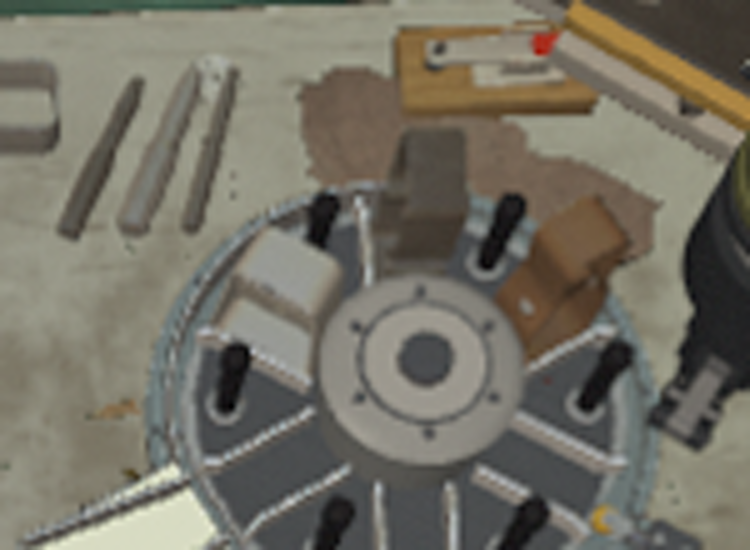

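View pics/s26.png

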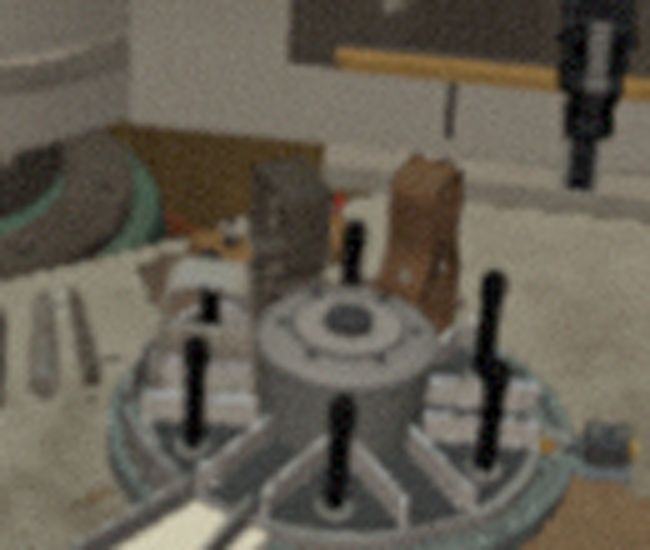

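```bash
cat > cmp.py <<'E'
from h import *
a=cv2.imread("pics/top0.png"); b=viewer.get_image("top")[:,:,::-1].copy()
cv2.imwrite("pics/top_now.png",b)
ga=cv2.cvtColor(a,cv2.COLOR_BGR2GRAY).astype(np.float32); gb=cv2.cvtColor(b,cv2.COLOR_BGR2GRAY).astype(np.float32)
t=np.radians(12.2)+np.arange(6)*np.pi/3
P=np.c_[546.8+95*np.cos(t),-203.2+95*np.sin(t),np.full(6,75.)]
for ang,q,p in zip(np.degrees(t),proj("top",P),P):
    x,y=q.round().astype(int); T=ga[y-9:y+10,x-9:x+10]; S=gb[y-15:y+16,x-15:x+16]
    r=cv2.matchTemplate(S,T,cv2.TM_CCOEFF_NORMED); _,m,_,l=cv2.minMaxLoc(r)
    i,j=l[1],l[0]
    sx=sy=0
    if 0<i<r.shape[0]-1 and 0<j<r.shape[1]-1:
        sx=(r[i,j-1]-r[i,j+1])/(2*(r[i,j-1]-2*r[i,j]+r[i,j+1])); sy=(r[i-1,j]-r[i+1,j])/(2*(r[i-1,j]-2*r[i,j]+r[i+1,j]))
    d=np.array([j+sx-6,i+sy-6])
    th=np.radians(ang); tang=np.array([np.sin(th),-np.cos(th),0]) # clockwise
    u=proj("top",p+tang)[0]-proj("top",p)[0]
    print(round(ang),"match",round(m,2),"d px",d.round(2),"cw mm",round(float(d@u/(u@u)),2),"deg",round(float(np.degrees(d@u/(u@u)/95)),2))
E
python3 cmp.py
```

```text
12 match 0.56 d px [-0.33 -0.02] cw mm -0.76 deg -0.46
72 match 0.83 d px [-0.04  0.31] cw mm -0.85 deg -0.51
132 match 0.89 d px [0.36 0.33] cw mm -1.17 deg -0.71
192 match 0.96 d px [ 0.32 -0.16] cw mm -0.93 deg -0.56
252 match 0.92 d px [ 0.09 -0.55] cw mm -1.48 deg -0.89
312 match 0.82 d px [-0.41 -0.35] cw mm -1.35 deg -0.81
```

```bash
python3 ovd.py 59.3 b 0 ; python3 - <<'E'
from h import *
print(get_obs()["time_s"])
E
```

```text
31.0
```

View pics/d_top_b.png

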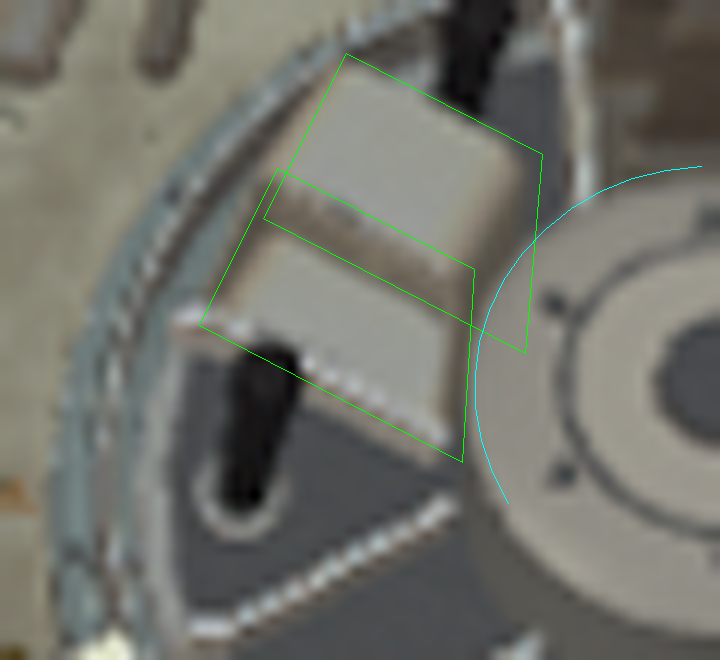

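View pics/d_scene_b.png

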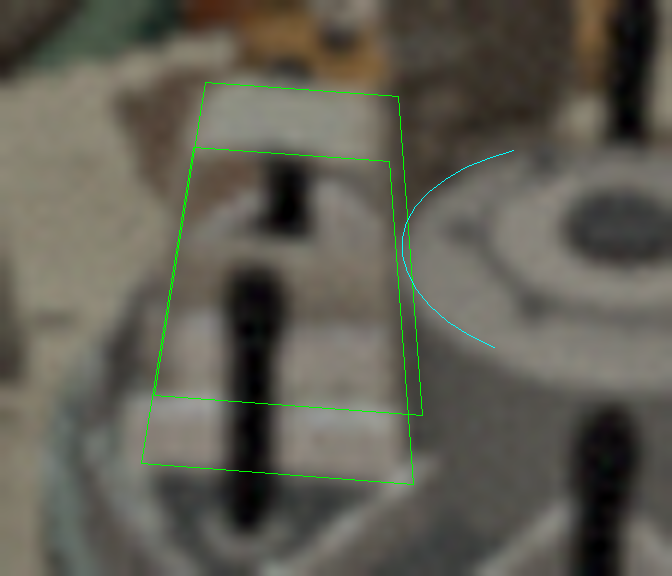

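```bash
python3 -m jog '[[[10,8,8,0],[35,28,15,1],[65,54,18,2],[95,80,18,3],[125,106,18,3.5],[155,132,18,3.5],[183,157,18,3.5],[200,172,18,3.5],[206,180,18,3.5],[206,180,18,3.5]]]'; python3 -c "
from h import *
p=get_obs()['position'];u=np.array([.7325,.6807]);d=p[:2]-[546.8,-203.2];print(p,'r',d@u,'lat',d@[-u[1],u[0]])
crop('top',(290,90,120,110),'pics/t27.png',5)
crop('scene',(240,90,130,130),'pics/s27.png',4)"
```

```text
time_s: 32.0
position: [665.7, -85.7, 202.3]
tool_rot: [2.909, 1.165, -0.028]
wrist_force: [0.0, 0.0, 0.2]
gripper_width: -0.6
[665.70449895 -85.66650935 202.32744602] r 167.10259256102435 lat 5.154989464439055
```

View pics/s27.png

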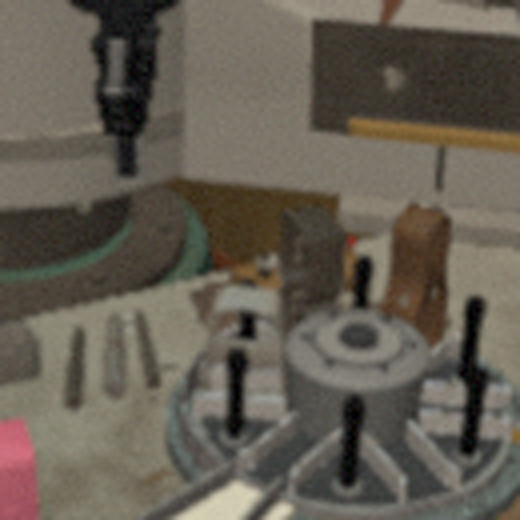

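```bash
python3 -m jog '[[[2,-2,0,0],[3.5,-4,-15,0],[3.5,-4,-45,0],[3.5,-4,-80,0],[3.5,-4,-112,0],[3.5,-4,-134,0],[3.5,-4,-142,0],[3.5,-4,-142,0],[3.5,-4,-142,0]]]'; cat > st2.py <<'E'
from h import *
o=get_obs();p=o['position'];u=np.array([.7325,.6807]);n=np.array([-u[1],u[0]]);d=p[:2]-[546.8,-203.2];f=o['wrist_force'][:2];print(p.round(1),'r',(d@u).round(1),'lat',(d@n).round(1),'Frad',(f@u).round(1),'Flat',(f@n).round(1))
E
python3 st2.py
```

```text
time_s: 33.0
position: [668.4, -94.1, 61.0]
tool_rot: [2.909, 1.157, -0.03]
wrist_force: [0.0, 1.3, -0.4]
gripper_width: -0.2
[668.4 -94.1  61. ] r 163.4 lat -2.8 Frad 0.9 Flat 0.9
```

```bash
python3 -m jog '[[[-5,-3,0,0],[-13,-9,0,0],[-20,-15,0,0],[-25,-20,0,0],[-27.5,-22,0,0],[-27.5,-22,0,0]]]'; python3 st2.py;  python3 -m jog '[[[-1.5,-1.5,0,0],[-3,-2.8,0,0],[-3,-2.8,0,0]]]'; python3 st2.py
```

```text
time_s: 33.6
position: [640.4, -116.9, 61.1]
tool_rot: [2.91, 1.156, -0.031]
wrist_force: [-0.1, 0.1, 0.1]
gripper_width: -0.1
[ 640.4 -116.9   61.1] r 127.3 lat -0.5 Frad 0.0 Flat 0.2
time_s: 33.9
position: [637.2, -119.9, 61.0]
tool_rot: [2.91, 1.156, -0.031]
wrist_force: [-0.0, 0.4, -0.5]
gripper_width: -0.3
[ 637.2 -119.9   61. ] r 123.0 lat -0.5 Frad 0.2 Flat 0.3
```

```bash
python3 -m jog '[[[-0.7,-0.7,0,0],[-1.4,-1.4,0,0],[-1.4,-1.4,0,0]]]'; python3 st2.py;  python3 -m jog '[[[-0.7,-0.7,0,0],[-1.4,-1.4,0,0],[-2,-2,0,0],[-2,-2,0,0]]]'; python3 st2.py
```

```text
time_s: 34.2
position: [635.9, -121.2, 61.1]
tool_rot: [2.91, 1.156, -0.031]
wrist_force: [-0.2, -0.6, 0.4]
gripper_width: -0.1
[ 635.9 -121.2   61.1] r 121.1 lat -0.6 Frad -0.6 Flat -0.4
time_s: 34.6
position: [635.6, -121.4, 61.4]
tool_rot: [2.91, 1.157, -0.024]
wrist_force: [3.1, 4.2, -1.1]
gripper_width: 0.0
[ 635.6 -121.4   61.4] r 120.7 lat -0.6 Frad 5.2 Flat 1.0
```

```bash
python3 -m jog '[[[-1.5,-1.4,0,0],[-3,-2.8,0,0],[-4,-3.7,0,0],[-4,-3.7,0,0]]]'; python3 st2.py; python3 -m jog '[[[3,3,0,0],[12,11,0,0],[24,22,5,0],[30,28,30,0],[30,28,70,0],[30,32,110,0],[30,45,130,0],[28,75,135,0],[25,110,135,0],[22,130,135,0]]]'; python3 cmp.py; python3 - <<'E'
from h import *
crop('top',(130,90,290,170),'pics/t28.png',2.7)
crop('scene',(140,110,250,180),'pics/s28.png',3)
E
```

```text
time_s: 35.0
position: [635.5, -121.4, 62.4]
tool_rot: [2.91, 1.161, -0.009]
wrist_force: [6.2, 6.6, -1.5]
gripper_width: 0.3
[ 635.5 -121.4   62.4] r 120.6 lat -0.5 Frad 9.0 Flat 0.6
time_s: 36.0
position: [656.7, 11.9, 197.7]
tool_rot: [2.91, 1.165, -0.011]
wrist_force: [-0.1, 0.5, -0.6]
gripper_width: -0.2
12 match 0.04 d px [6 3] cw mm 10.55 deg 6.37
72 match 0.83 d px [-0.03  0.31] cw mm -0.85 deg -0.51
132 match 0.76 d px [0.2  0.44] cw mm -0.96 deg -0.58
192 match 0.13 d px [-6 -2] cw mm 11.05 deg 6.66
252 match 0.08 d px [-6  5] cw mm 12.42 deg 7.49
312 match 0.31 d px [ 0.04 -2.01] cw mm -2.26 deg -1.37
```

View pics/t28.png

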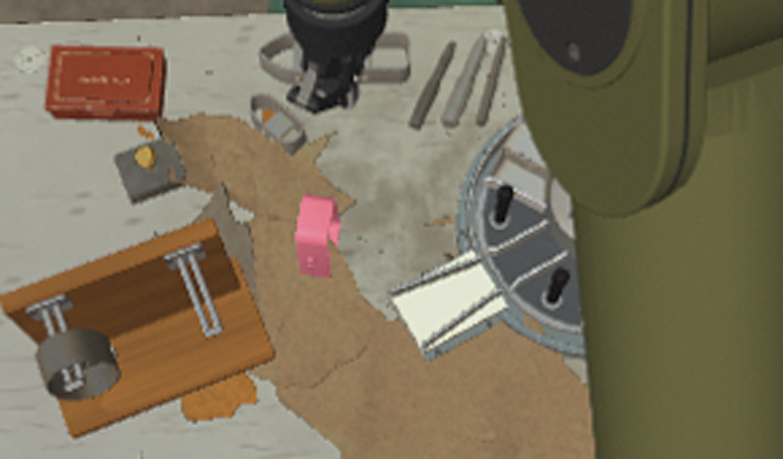

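View pics/s28.png

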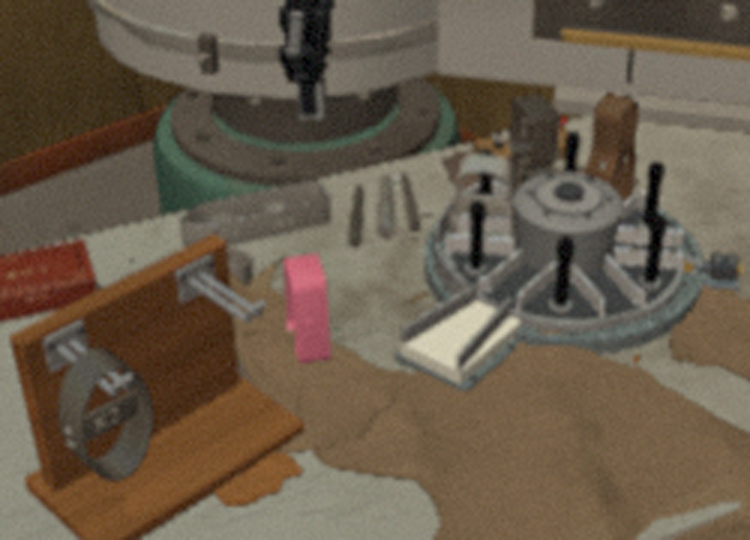

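```bash
python3 -m jog '[[[0,0,0,0],[0,0,0,0],[0,0,0,0]]]'; python3 -c "
from h import *
print(env.job_done())"
```

```text
time_s: 36.45
position: [656.8, 8.2, 197.0]
tool_rot: [2.909, 1.162, -0.013]
wrist_force: [0.4, -0.0, 0.2]
gripper_width: -0.0
the job is handed in; nothing more can be done
None
```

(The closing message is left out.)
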